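Fetch the model lighthouse from its compartment and stand it on the diorama

TASK

The model lighthouse lies in the compartment with the blue lid: open that lid only, lift the lighthouse out, lay it on its side on the green cutting mat and let go of it. Then take it again another way and stand it upright, foot down, centred on and square with the grey paved square of the diorama base, letting go only once it stands there. Leave the other lids shut and the paint jar, glue bottle and sanding stick where they are.

Things in the scene. Friction and masses are not known exactly. Their poses are not given: they have to be found in the camera images.
- box_blue: grey open-topped compartment with the blue lid, which holds the lighthouse; fixed, 150 (x) x 100 (y) x 42 mm high outside, walls and floor 3 mm; origin at the centre of its underside, z up, x towards its lid's hinge (away from the robot), y along the row. The three compartments stand side by side (104 mm from centre to centre) in any order on a black tray
- box_yellow: grey open-topped compartment with the yellow lid, to be left shut; fixed, 150 (x) x 100 (y) x 42 mm high outside, walls and floor 3 mm; origin at the centre of its underside, z up, x towards its lid's hinge (away from the robot), y along the row
- box_red: grey open-topped compartment with the red lid, to be left shut; fixed, 150 (x) x 100 (y) x 42 mm high outside, walls and floor 3 mm; origin at the centre of its underside, z up, x towards its lid's hinge (away from the robot), y along the row
- lid_blue (a joint): hinge of the blue lid, rad: 0 shut, grows as its front edge rises, 1.57 upright, stop at 1.9. The lid is a flat plastic plate 148 x 98 x 5 mm, 70 g, on the far (+x) top edge of its compartment; its stiff hinge holds it wherever it is left (about 0.13 N m friction, so 1 to 2 N at the front edge)
- lid_yellow (a joint): hinge of the yellow lid, rad: 0 shut, grows as its front edge rises, 1.57 upright, stop at 1.9. The lid is a flat plastic plate 148 x 98 x 5 mm, 70 g, on the far (+x) top edge of its compartment; its stiff hinge holds it wherever it is left (about 0.13 N m friction, so 1 to 2 N at the front edge)
- lid_red (a joint): hinge of the red lid, rad: 0 shut, grows as its front edge rises, 1.57 upright, stop at 1.9. The lid is a flat plastic plate 148 x 98 x 5 mm, 70 g, on the far (+x) top edge of its compartment; its stiff hinge holds it wherever it is left (about 0.13 N m friction, so 1 to 2 N at the front edge)
- lid_blue_fin (a point): centre of the upright finger fin on top of the blue lid near its front edge (12 mm behind it), moving with the lid: 8 mm thick (its x), 40 mm wide (its y), 18 mm tall, rising from the lid's top face, which lies 9 mm below this point (z is the lid's normal). The hinge axis is 136 mm from it along its +x and 14 mm below it, parallel to y
- lid_blue_hinge (a point): middle of the blue lid's hinge axis (along y) on the far top edge of its compartment, axes as the compartment; does not move
- tower_mid (a point): centre of the model lighthouse, a loose white resin tower with red bands, 120 mm long, 32 x 32 mm square shaft for the lower 96 mm, then a 20 mm square yellow lantern (16 mm long) and a 28 mm square red roof (8 mm); 70 to 140 g. x points from foot to roof; the point is 60 mm from the foot's face and 16 mm from the shaft's sides. At the start it lies flat on the compartment's floor, roof towards the hinge
- tower_foot (a point): centre of the lighthouse's foot face (32 mm square), axes as tower_mid
- mat_top (a point): centre of the top of the green cutting mat, 170 (x) x 150 (y) mm, 3 mm thick, fixed to the table
- island_pad (a point): centre of the top of the grey paved square (50 x 50 mm, 2 mm above the green ground) in the middle of the diorama base, a fixed block 120 x 120 mm with low rocks under 8 mm tall in two corners; its top stands 14 to 20 mm over the table; axes along the square's sides
- paint_jar: bystander: small paint jar with orange cap, 36 mm wide, 50 mm tall, origin under its centre
- glue_bottle: bystander: green glass glue bottle with white cap, 42 mm wide, 65 mm tall, origin under its centre
- sanding_stick: bystander: white sanding stick lying flat, 160 (its x) x 18 x 5 mm, origin under its centre
Things that resemble listed ones, but are neither listed nor needed, are in the scene too. Of the things shaped like the part that bears mat_top, the green one is meant.

How it is judged (in metres and radians):
On the way, in this order (a step that is already met when the one before it is completed fails the run):
1. the blue lid has been opened (value of joint lid_blue above 1 rad), for 0.2 s.
2. the lighthouse lies on its side on the mat, let go and at rest (x of tower_mid in the frame of mat_top between -0.075 and 0.075 m and y of tower_mid in the frame of mat_top between -0.065 and 0.065 m and angle between tower_mid's own x axis and vertical between 1.45 and 1.69 rad and z of tower_mid in the frame of mat_top below 0.02 m and contact force between the fingers and tower below 0.05 N and linear speed of tower below 0.02 m/s), for 0.2 s.
3. the lighthouse stands upright on the paved square while the fingers still hold it (horizontal distance between tower_foot and island_pad below 0.01 m and angle between tower_mid's own x axis and vertical below 0.15 rad and z of tower_foot in the frame of island_pad below 0.004 m and contact force between the fingers and tower above 0.2 N and contact force between tower and island above 0.2 N), for 0.04 s.
At the end, for the whole second after the job is handed in: the lighthouse stands upright (within 0.05 rad), foot down and at rest on the grey paved square, its foot within 10 mm of the square's centre and its sides within 0.17 rad of the square's sides; the yellow and red lids are shut (under 0.1 rad); the blue lid may stay open (horizontal distance between tower_foot and island_pad below 0.01 m and angle between tower_mid's own x axis and vertical below 0.05 rad and z of tower_foot in the frame of island_pad between -0.003 and 0.003 m and (angle between the y axis of tower_mid and the x axis of island_pad, either way round below 0.17 rad or angle between the y axis of tower_mid and the y axis of island_pad, either way round below 0.17 rad) and linear speed of tower below 0.02 m/s and value of joint each of lid_yellow, lid_red below 0.1 rad); the robot touches nothing.
It fails at once if another lid is opened (over 0.15 rad) (value of joint any of lid_yellow, lid_red above 0.15 rad).
It fails at once if a bystander is moved by more than 30 mm (distance of any of paint_jar, glue_bottle, sanding_stick from where it was at the start of the episode above 0.03 m).
It also fails if it takes over 72 s, if anything falls off the work surface, if the arm or the gripper's body presses on something with over 40 N, if the wrist force passes 120 N, or if a joint passes its speed limit or range.

ROBOT

A 6-joint arm with a two-finger parallel gripper is mounted at the origin on the work surface. World frame = base frame: x ahead of the robot, y to its left, z up, the work surface at z = 0. Lengths are in mm, angles in rad, forces in N, time in s.
With the tool pointing down it reaches from about 375 to 900 mm from the base axis. Payload 3.1 kg.
Tool frame: the origin (TCP) lies midway between the tips of the shut fingers; the grasp point (between the pads) lies grip_depth behind it (grip_depth is the distance from the TCP to the grasp point, in mm); z points along the fingers, y is the direction in which the jaws open and shut (so a half turn about z gives the same grasp; the last joint's range is limited). The gripper opens to 87 mm and grips with 3 to 60 N. Pads are 19 mm wide; open, the fingers measure 117 mm over their backs; the gripper's body (75 mm by 190 mm) begins 51 mm behind the grasp point.
Start: joints at [1.089, 0.527, 1.433, -0, 1.181, -0.178], TCP at [186.927, 596.368, 222.548] pointing down, gripper open.
Joint ranges: [-3.08, 3.08], [-0.75, 2.2], [0.22, 2.44], [-1.43, 4.57], [0, 2.65], [-2.85, 2.85]. Speed limits (rad/s): [2.79, 2.79, 3.14, 3.14, 3.14, 3.14].

INTERFACE

Orientations are given as a unit quaternion [x, y, z, w].
In Python, from workcell import state, snapshot, hand_in, grip_depth gives the robot as it stands.
- The arm moves only by the tool send_rows, never from a script. Its argument "series" is a list of rows, each a list of 7 numbers: the closure, from -1 (fully open) to 1 (shut), so that 0 is half open, then the shift along the tool's x, y, z in cm, then the turn, a rotation vector about the tool's x, y, z in rad. In form: [[fingers, x, y, z, rx, ry, rz], ...]. A call has exactly 5 rows; each row shifts and turns the pose as measured when the row begins, along the tool's axes as they then stand; what a row does not reach is not made up. A row lasts 1/10 s, in which the tool goes at most 50 mm and 8.59 degrees, less where a joint would pass 70% of its speed; a pose out of reach is approached as far as the arm can. A call is refused whole if a number of a shift passes 5 or a number of a turn 0.15, either way. A call with a gripper value outside its range is refused whole. The fingers move at their own pace and stop on an object; "squeeze" is the grip in N (left out, the last holds). Time passes only in rows, so rows that do not move let the fingers close, or fill a call up. It gives the time, the measured TCP pose, the force and the opening at its end, in the units of the state.
- state(): the state, without advancing time (a new reading comes with each control period).
- snapshot(name): name is "side" or "top"; returns a dict with "pixels" (480x640x3 uint8, red, green, blue), "fx", "fy", "cx", "cy" (pixels), "xyz" and "orientation" of the camera in the world. Camera axes: x right, y down, z forward; pixel columns grow to the right and rows downward; lengths in mm; the calibration is good to about 2 mm. A picture is of the moment at which its call begins. There is no depth.
- hand_in(): hands the job in, once; it reports no verdict.
The state is a dict: "time_s": time; "joint_positions": joint angles; "joint_velocities": joint speeds; "tau": joint torques, N m; "eef_pos": TCP position; "ee_rot": TCP orientation; "wrist_force": force on the tool from outside, world axes, zero at the start; "torque": the same for the moment, N m; "finger_gap": finger opening in mm.
Only numpy, scipy, OpenCV 4.12 (cv2) and the standard library are available. Lean on these libraries where they do the work, as an engineer would, in place of code of your own. Each camera call takes 0.05 s, during which the arm holds its last target.

## Working session

There is one attempt and no reset: what is moved stays moved. The work goes in short steps, Python scripts to look and compute and a tool call to move; the robot and the scene stay as the last step left them, time stands still between calls to the robot, and variables do not carry over. Pictures are saved under pics/ and viewed, and the job is handed in when it is done.

Besides the shell and the picture viewer there is one more tool, called after "Request:" in YAML: its name, and indented under it one key for each argument. send_rows: Moves the arm, as the interface text tells. Its arguments: {"type":"object","properties":{"series":{"type":"array","items":{"type":"array","items":{"type":"number"}}},"squeeze":{"type":"number"}},"required":["series"]}

```bash
ls; mkdir -p pics
cat > h.py <<'E'
import numpy as np, cv2
from scipy.spatial.transform import Rotation as R
from workcell import state, snapshot, hand_in, grip_depth
def snap(cam,name):
    s=snapshot(cam); cv2.imwrite('pics/'+name+'.png',cv2.cvtColor(s['pixels'],cv2.COLOR_RGB2BGR))
    np.savez('pics/'+name+'.npz',**{k:s[k] for k in s}); return s
def load(name): return dict(np.load('pics/'+name+'.npz'))
def ray(s,u,v):
    d=np.array([(u-s['cx'])/s['fx'],(v-s['cy'])/s['fy'],1.]); return R.from_quat(s['orientation']).apply(d)
def atz(s,u,v,z):
    d=ray(s,u,v); o=np.array(s['xyz']); return o+d*(z-o[2])/d[2]
def proj(s,p):
    q=R.from_quat(s['orientation']).inv().apply(np.array(p)-np.array(s['xyz'])); return np.array([s['fx']*q[...,0]/q[...,2]+s['cx'],s['fy']*q[...,1]/q[...,2]+s['cy']]).T
def crop(name,x0,y0,x1,y1,k,out):
    im=cv2.imread('pics/'+name+'.png')[y0:y1,x0:x1]; cv2.imwrite('pics/'+out+'.png',cv2.resize(im,None,fx=k,fy=k,interpolation=cv2.INTER_CUBIC))
E
python3 - <<'E'
from h import *
print(grip_depth if not callable(grip_depth) else grip_depth()); print(state())
for c in('top','side'):
    s=snap(c,c+'0'); print({k:s[k] for k in s if k!='pixels'})
E
```

```text
pics
18.700000000000003
{'time_s': 0.0, 'joint_positions': array([ 1.08849119e+00,  5.28440538e-01,  1.43389128e+00, -2.43830414e-05,
        1.18139332e+00, -1.78451879e-01]), 'joint_velocities': array([ 0.00013836, -0.00059907,  0.00178478, -0.00159514, -0.00020324,
       -0.00194909]), 'tau': array([ 3.84761006e-04, -4.40045643e+01, -1.76588380e+01,  6.33170432e-02,
        5.83713083e-02, -1.69567361e-04]), 'eef_pos': array([186.60682042, 595.73064976, 221.59088423]), 'ee_rot': array([ 1.51338177e-01,  9.88481471e-01, -1.01223698e-03, -3.35226060e-04]), 'wrist_force': array([ 0.12292839,  0.46257502, -0.46183748]), 'torque': array([ 0.02812871, -0.01845392, -0.03056037]), 'finger_gap': 86.78845484231728}
{'fx': 595.0398757564421, 'fy': 595.0398757564421, 'cx': 317.43803682156135, 'cy': 246.36291388408873, 'xyz': array([ 363.25679123,   39.83663951, 1575.20005554]), 'orientation': array([-0.70320534,  0.70998662, -0.03125875,  0.02107464])}
{'fx': 600.2202406507149, 'fy': 600.2202406507149, 'cx': 320.67266898950464, 'cy': 245.39251686607025, 'xyz': array([   18.55140744, -1129.32618184,  1112.26613289]), 'orientation': array([ 0.89248507, -0.15506226,  0.08384056, -0.41520701])}
```

View pics/top0.png

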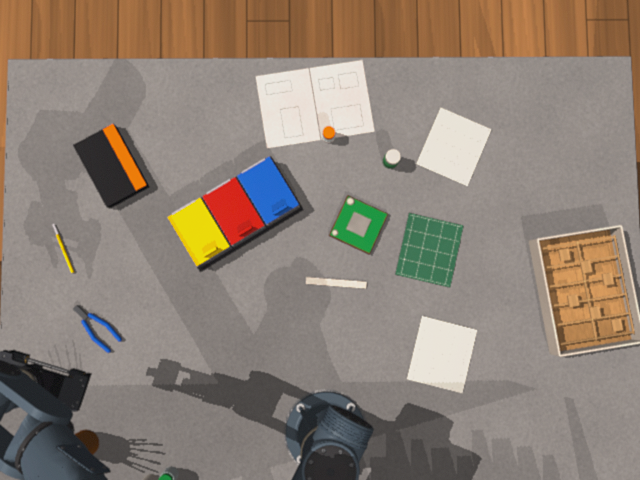

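View pics/side0.png

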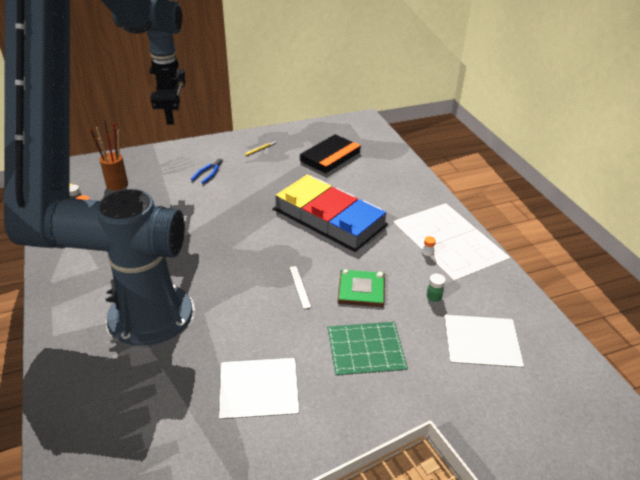

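The top view has +x up and +y to the left. The blue box is around (270,190), the green base around (359,223), the mat around (430,250), the sanding stick at (336,283), the jar at (329,132) and the bottle at (392,158). I'll zoom in to read these more closely.

Run:
```python
from h import *
crop('top0',160,140,320,280,5,'t1'); crop('top0',320,180,480,300,5,'t2'); crop('side0',265,165,405,315,5,'s1')
```

```text
(no output)
```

View pics/t1.png

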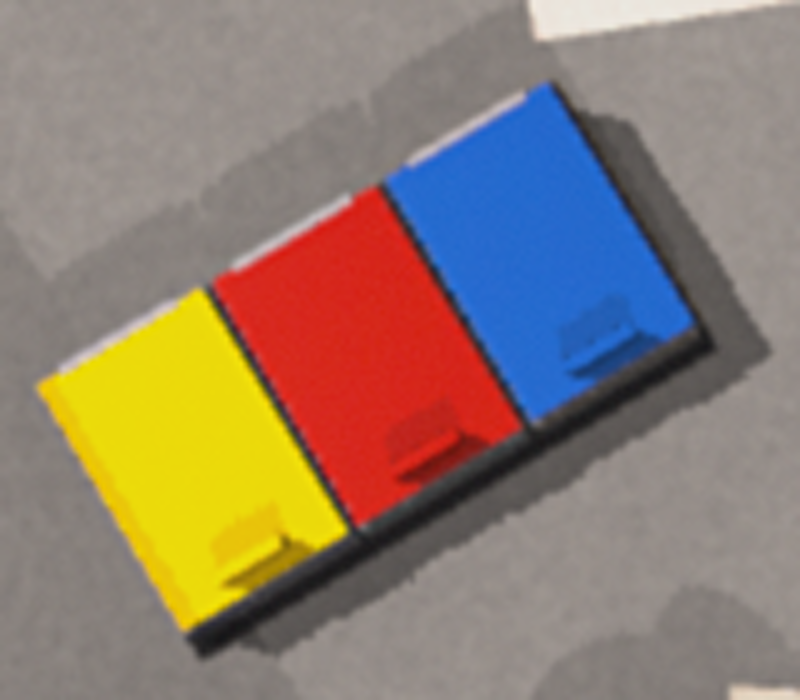

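View pics/t2.png

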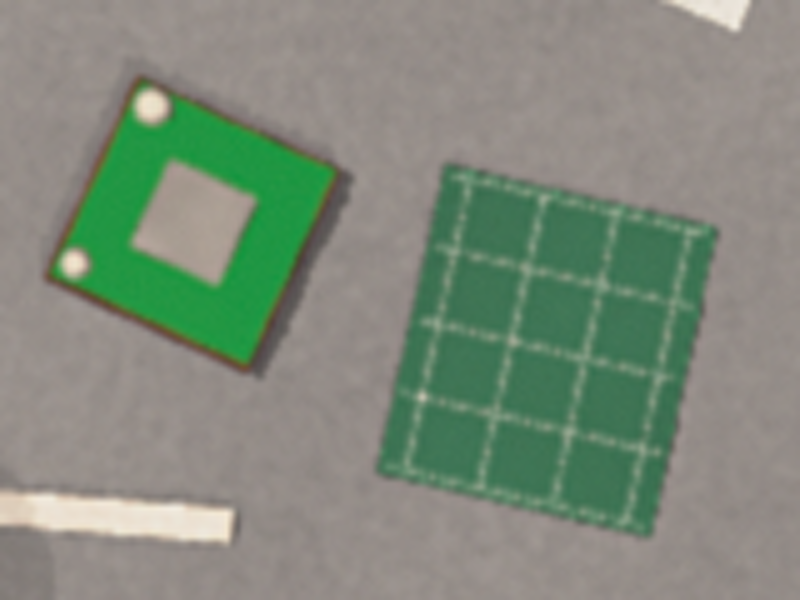

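View pics/s1.png

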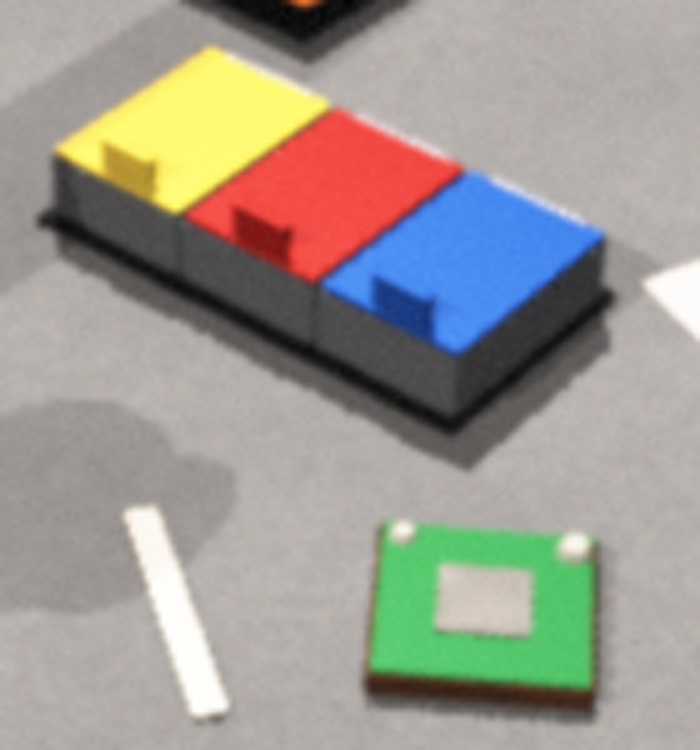

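```bash
cat > fit.py <<'E'
from h import *
from scipy.optimize import least_squares
T=load('top0');S=load('side0')
def fit(L,W,tp,sp,x0,zoff=0,zfix=None,cx=0):
    P=np.array([[L/2,-W/2,zoff],[-L/2,-W/2,zoff],[-L/2,W/2,zoff],[L/2,W/2,zoff]])+[cx,0,0]
    def f(p):
        z=p[3] if zfix is None else zfix
        c,s=np.cos(p[2]),np.sin(p[2]); Q=P@np.array([[c,s,0],[-s,c,0],[0,0,1]])+[p[0],p[1],z]
        r=[(proj(T,Q)-tp)]
        if sp is not None: r.append(proj(S,Q)-sp)
        return np.concatenate(r).ravel()
    r=least_squares(f,x0); return r.x,np.abs(r.fun).max(),r.fun.round(1)
if __name__=='__main__':
    o1=np.array([160,140]);o2=np.array([320,180]);os=np.array([265,165])
    # order: hinge-right(+x,-y), front-right, front-left, hinge-left
    tp=np.array([[552,85],[697,330],[530,425],[388,178]])/5+o1
    sp=np.array([[605,237],[455,355],[322,283],[465,172]])/5+os
    print('lid hinge',fit(148,98,tp,sp,[700,150,.5,50],zoff=5,cx=-74))
    tb=np.array([[338,170],[250,368],[50,275],[145,78]])/5+o2
    sb=np.array([[595,545],[592,690],[368,678],[382,525]])/5+os
    sb=np.roll(sb,0,0)
    for k in range(4): print('base',k,fit(120,120,tb,np.roll(sb,k,0),[600,-30,-.4,16])[:2])
    tpad=np.array([[257,197],[218,287],[132,245],[175,160]])/5+o2
    spad=np.array([[532,570],[530,635],[435,630],[440,565]])/5+os
    print('pad',fit(50,50,tpad,spad,[600,-30,-.4,16])); print('pad top only',fit(50,50,tpad,None,[600,-30,-.4,16],zfix=19)[:2])
    tm=np.array([[717,232],[650,538],[380,470],[447,165]])/5+o2
    print('mat',fit(170,150,tm,None,[500,-200,-.2],zfix=3))
E
python3 fit.py
```

```text
lid hinge (array([6.87594121e+02, 1.79110183e+02, 5.26517263e-01, 4.59133543e+01]), np.float64(1.8030330667087355), array([ 0.1, -0.9,  0.2, -1.2,  0.8, -1. ,  0.2, -0.5, -1.3, -0.1, -1.4,
       -0. , -1.8,  0.4,  0.2,  0.2]))
base 0 (array([ 5.40801489e+02, -9.30069402e+01,  1.94117101e-01,  5.70881669e+00]), np.float64(28.361523478861614))
base 1 (array([ 5.42789631e+02, -8.77723635e+01, -4.64442249e-01, -1.19715181e+00]), np.float64(47.44564617891314))
base 2 (array([539.41240206, -92.74228835,  -1.08730168,   6.21111397]), np.float64(26.488051989400617))
base 3 (array([ 5.38789105e+02, -9.48729198e+01, -4.45877222e-01,  1.05721175e+01]), np.float64(1.9296216484717945))
pad (array([ 5.38694503e+02, -9.42480106e+01,  1.88388799e-01,  1.55107440e+01]), np.float64(12.724392308875792), array([ -4.8,  -7.1,   6.9,  -6.6,   5.5,   5.5,  -6.9,   4. ,   2.6,
         8.6, -12.7,   2.2,  -4.2,  -8.3,  10.4,  -1.6]))
pad top only (array([ 5.35444858e+02, -9.34515656e+01, -4.50793244e-01,  1.60000000e+01]), np.float64(0.5489229351450149))
mat (array([ 4.67051246e+02, -2.81512445e+02, -2.46193007e-01]), np.float64(0.9165102031494143), array([ 0.7, -0.6,  0.3,  0.3, -0.9,  0.6, -0. , -0.4]))
```

The first plan:
1. Grip the fin across its width, so the lid can pivot in the pads, and open the lid.
2. Pick the tower with the tool pointing down and lay it on the mat with the roof toward the robot.
3. Regrasp it tilted, rotate it upright and place it.

I'll write a row planner next.

```bash
cat > plan.py <<'E'
from h import *
def Rt(xdir_angle):  # tool down, tool x along world angle
    c,s=np.cos(xdir_angle),np.sin(xdir_angle); x=np.array([c,s,0]); z=np.array([0,0,-1.]); return R.from_matrix(np.array([x,np.cross(z,x),z]).T)
def tilt(rot,ang): return rot*R.from_rotvec([0,ang,0])   # about tool y
def plan(tpos,trot,f,maxs=45,maxr=.14,minrows=1,grasp=False,show=True):
    s=state(); p=np.array(s['eef_pos'],float); r=R.from_quat(s['ee_rot']); tpos=np.array(tpos,float)
    off=np.array([0,0,-grip_depth]) if grasp else np.zeros(3)
    # interpolate the chosen point (TCP or grasp point)
    tp=tpos; p0=p+r.apply(off)
    dv=(r.inv()*trot).as_rotvec(); n=max(minrows,int(np.ceil(np.linalg.norm(tp-p0)/maxs)),int(np.ceil(np.abs(dv).max()/maxr)))
    rows=[]
    for k in range(1,n+1):
        rn=R.from_quat(s['ee_rot'])*R.from_rotvec(dv*k/n); pn=p0+(tp-p0)*k/n-rn.apply(off)
        sh=r.inv().apply(pn-p)/10; rv=(r.inv()*rn).as_rotvec()
        rows.append([f]+list(np.round(sh,2))+list(np.round(rv,3))); p,r=pn,rn
    while len(rows)%5: rows.append([f]+[0.]*6)
    for i in range(0,len(rows),5): print('['+','.join('['+','.join('%g'%(v+0) for v in q)+']' for q in rows[i:i+5])+']')
def st():
    s=state(); r=R.from_quat(s['ee_rot']).as_matrix()
    print('t',round(s['time_s'],2),'p',s['eef_pos'].round(1),'x',r[:,0].round(3),'z',r[:,2].round(3),'F',s['wrist_force'].round(1),'gap',round(s['finger_gap'],1),'j',s['joint_positions'].round(3))
E
python3 - <<'E'
from plan import *
st()
H=np.array([687.6,179.1,46.]);yaw=.5265
Bx=np.array([np.cos(yaw),np.sin(yaw),0])
fin=H-136*Bx+[0,0,14]; print(fin)
plan(fin+[0,0,70],Rt(yaw),-1)
T=load('top0')
for n,u,v,z in [('jar',329,132,50),('bottle',392,158,65),('stickL',306,282,5),('stickR',367,285,5)]: print(n,atz(T,u,v,z).round())
E
```

```text
t 0.1 p [186.6 595.8 221.7] x [-0.954  0.299  0.   ] z [-0.001 -0.002 -1.   ] F [ 0.5  0.4 -0.9] gap 87.2 j [ 1.089  0.528  1.434 -0.     1.181 -0.179]
[570.01832375 110.75858203  60.        ]
[[-1,-3.01,-2.05,0.54,0,0,0.136],[-1,-3.26,-1.62,0.54,0,0,0.136],[-1,-3.45,-1.16,0.54,0,0,0.136],[-1,-3.57,-0.69,0.54,0,0,0.136],[-1,-3.63,-0.2,0.54,0,0,0.136]]
[[-1,-3.62,0.3,0.54,0,0,0.136],[-1,-3.55,0.79,0.54,0,0,0.136],[-1,-3.41,1.26,0.54,0,0,0.136],[-1,-3.21,1.71,0.54,0,0,0.136],[-1,-2.95,2.13,0.54,0,0,0.136]]
[[-1,-2.63,2.51,0.54,0,0,0.136],[-1,-2.27,2.84,0.54,0,0,0.136],[-1,-1.86,3.12,0.54,0,0,0.136],[-1,-1.42,3.35,0.54,0,0,0.136],[-1,-0.95,3.51,0.54,0,0,0.136]]
[[-1,-0.47,3.61,0.54,0,0,0.136],[-1,0.02,3.64,0.54,0,0,0.136],[-1,0,0,0,0,0,0],[-1,0,0,0,0,0,0],[-1,0,0,0,0,0,0]]
jar [775. -16.  50.]
bottle [ 702. -177.   65.]
stickL [386.  48.   5.]
stickR [ 376. -113.    5.]
```

Request:
send_rows:
  series:
    - [-1,-3.0,-2.05,0.5,0,0,0.136]
    - [-1,-3.25,-1.6,0.5,0,0,0.136]
    - [-1,-3.45,-1.15,0.5,0,0,0.136]
    - [-1,-3.55,-0.7,0.5,0,0,0.136]
    - [-1,-3.6,-0.2,0.5,0,0,0.136]
  squeeze: 10

```text
time_s: 0.6
eef_pos: [297.7, 451.9, 194.3]
ee_rot: [0.48, 0.877, -0.0, -0.001]
wrist_force: [0.6, -0.0, 0.2]
finger_gap: 87.2
```

Request:
send_rows:
  series:
    - [-1,-3.6,0.3,0.5,0,0,0.136]
    - [-1,-3.55,0.8,0.5,0,0,0.136]
    - [-1,-3.4,1.25,0.5,0,0,0.136]
    - [-1,-3.2,1.7,0.5,0,0,0.136]
    - [-1,-2.95,2.1,0.5,0,0,0.136]

```text
time_s: 1.1
eef_pos: [408.3, 299.7, 166.9]
ee_rot: [0.754, 0.657, -0.002, -0.001]
wrist_force: [1.5, 0.7, -0.4]
finger_gap: 87.1
```

Run:
```python
from plan import *
st()
plan([570,110.8,130],Rt(.5265),-.3)
```

```text
t 1.1 p [408.3 299.7 166.9] x [ 0.138  0.99  -0.002] z [-0.004 -0.002 -1.   ] F [ 1.5  0.7 -0.4] gap 87.1 j [0.412 0.452 1.781 0.    0.913 0.55 ]
[[-0.3,-2.35,2.66,0.52,0,0.001,0.129],[-0.3,-1.99,2.94,0.52,0,0.001,0.129],[-0.3,-1.59,3.18,0.52,0,0.001,0.129],[-0.3,-1.17,3.35,0.52,0,0.001,0.129],[-0.3,-0.73,3.48,0.52,0,0.001,0.129]]
[[-0.3,-0.27,3.54,0.52,0,0.001,0.129],[-0.3,0.19,3.55,0.52,0,0.001,0.129],[-0.3,0,0,0,0,0,0],[-0.3,0,0,0,0,0,0],[-0.3,0,0,0,0,0,0]]
```

Request:
send_rows:
  series:
    - [-0.3,-2.4,2.7,0.5,0,0,0.13]
    - [-0.3,-2.0,2.95,0.5,0,0,0.13]
    - [-0.3,-1.6,3.2,0.5,0,0,0.13]
    - [-0.3,-1.2,3.35,0.5,0,0,0.13]
    - [-0.3,-0.75,3.5,0.5,0,0,0.13]

```text
time_s: 1.6
eef_pos: [524.8, 155.0, 139.0]
ee_rot: [0.93, 0.368, -0.004, -0.0]
wrist_force: [0.2, 0.8, 0.1]
finger_gap: 58.9
```

Request:
send_rows:
  series:
    - [-0.3,-0.3,3.55,0.5,0,0,0.13]
    - [-0.3,0.2,3.55,0.5,0,0,0.13]
    - [-0.3,0,0,0,0,0,0]
    - [-0.3,0,0,0,0,0,0]
    - [-0.3,0,0,0,0,0,0]

```text
time_s: 2.1
eef_pos: [572.3, 92.5, 125.8]
ee_rot: [0.972, 0.236, -0.005, -0.0]
wrist_force: [0.7, 0.5, -0.6]
finger_gap: 56.8
```

Run:
```python
from plan import *
st()
snap('top','top1'); snap('side','side1')
T=load('top1');S=load('side1')
p=state()['eef_pos']; print(proj(T,p),proj(S,p))
crop('top1',200,150,330,260,6,'t3'); crop('side1',280,110,410,260,5,'s3')
plan([570,110.8,100],Rt(.5265),-.3)
```

```text
t 2.1 p [572.3  92.5 125.8] x [ 0.889  0.458 -0.01 ] z [-0.01  -0.002 -1.   ] F [ 0.7  0.5 -0.6] gap 56.8 j [-0.031  0.598  1.628 -0.003  0.926  1.066]
[286.55552223 205.47735958] [347.73933091 209.16828435]
[[-0.3,0.67,-1.65,2.6,-0.003,0.01,-0.05],[-0.3,0,0,0,0,0,0],[-0.3,0,0,0,0,0,0],[-0.3,0,0,0,0,0,0],[-0.3,0,0,0,0,0,0]]
```

View pics/t3.png

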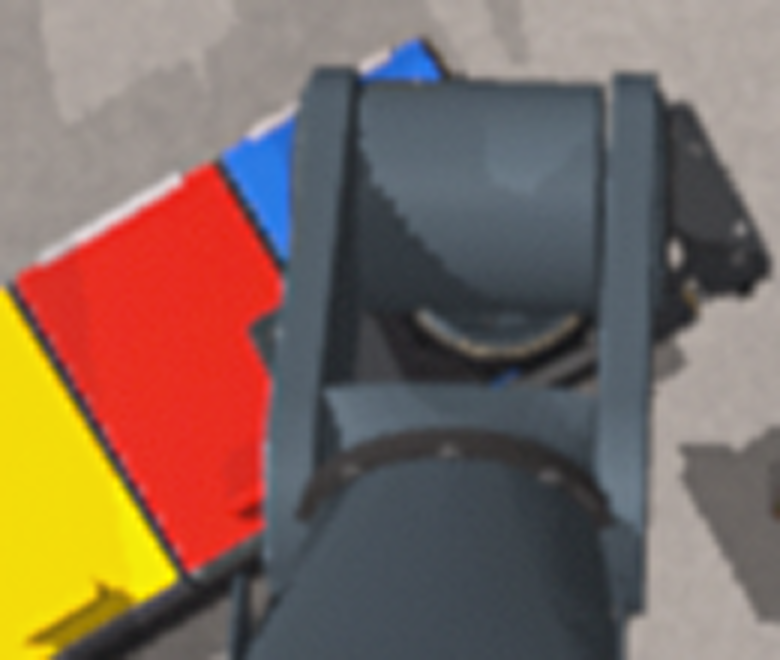

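View pics/s3.png

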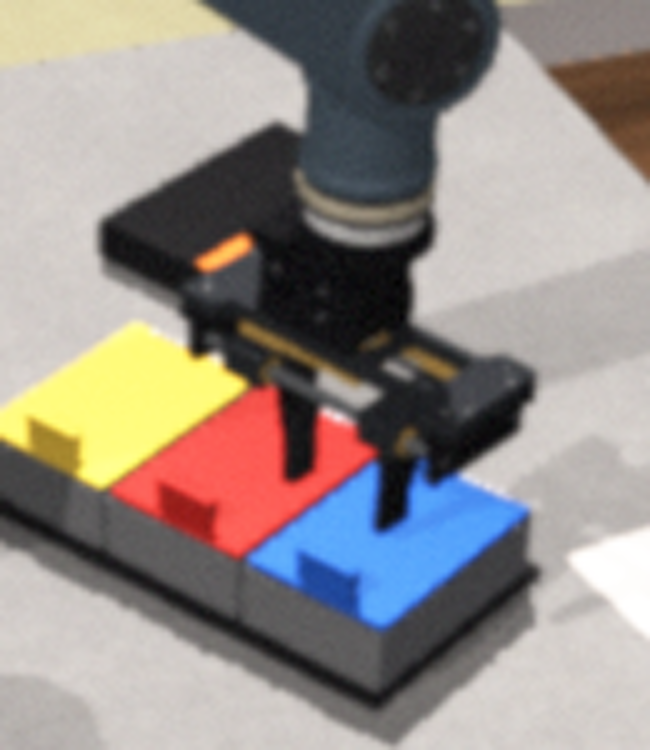

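The side view shows the fingertips at about (340,205) and (358,215). Their midpoint is within 1 px of the projected TCP, so the calibration is good here. Next I correct the overshoot and approach the fin.

Request:
send_rows:
  series:
    - [-0.3,0.65,-1.65,2.6,0,0.01,-0.05]
    - [-0.3,0,0,0,0,0,0]
    - [-0.3,0,0,0,0,0,0]
    - [-0.3,0,0,0,0,0,0]
    - [-0.3,0,0,0,0,0,0]

```text
time_s: 2.7
eef_pos: [569.3, 113.7, 102.8]
ee_rot: [0.965, 0.263, 0.001, -0.001]
wrist_force: [-0.1, -0.3, -0.5]
finger_gap: 56.6
```

Run:
```python
from plan import *
st()
plan([570,110.8,58],Rt(.5265),-.3,maxs=22)
```

```text
t 2.7 p [569.3 113.7 102.8] x [0.861 0.508 0.003] z [ 0.002  0.002 -1.   ] F [-0.1 -0.3 -0.5] gap 56.6 j [0.004 0.629 1.65  0.003 0.86  1.04 ]
[[-0.3,-0.03,0.1,1.49,0,-0.001,0.002],[-0.3,-0.03,0.1,1.49,0,-0.001,0.002],[-0.3,-0.03,0.1,1.49,0,-0.001,0.002],[-0.3,0,0,0,0,0,0],[-0.3,0,0,0,0,0,0]]
```

Request:
send_rows:
  series:
    - [-0.3,0,0.1,1.5,0,0,0]
    - [-0.3,0,0.1,1.5,0,0,0]
    - [-0.3,0,0.1,1.4,0,0,0]
    - [-0.3,0,0,0,0,0,0]
    - [-0.3,0,0,0,0,0,0]

```text
time_s: 3.2
eef_pos: [574.8, 109.8, 61.4]
ee_rot: [0.965, 0.262, 0.005, 0.001]
wrist_force: [-0.2, -0.7, -0.5]
finger_gap: 56.5
```

Run:
```python
from plan import *
st(); snap('side','side2'); crop('side2',300,170,400,260,7,'s4')
```

```text
t 3.2 p [574.8 109.8  61.4] x [0.862 0.506 0.01 ] z [ 0.011  0.001 -1.   ] F [-0.2 -0.7 -0.5] gap 56.5 j [-0.003  0.696  1.666  0.002  0.769  1.036]
```

View pics/s4.png

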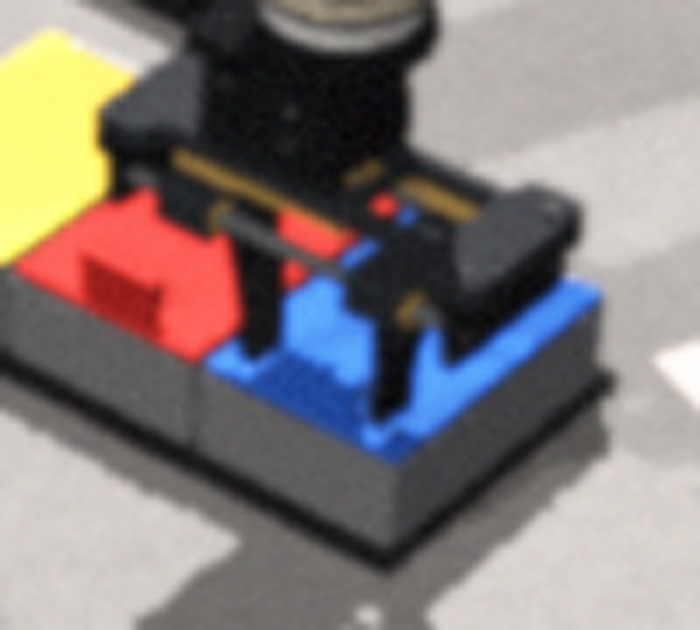

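The fingers straddle the fin, sitting slightly behind its centre. I'll nudge them and close gently.

Request:
send_rows:
  series:
    - [-0.3,-0.35,-0.3,0.4,0,0.01,0]
    - [-0.3,0,0,0,0,0,0]
    - [1,0,0,0,0,0,0]
    - [1,0,0,0,0,0,0]
    - [1,0,0,0,0,0,0]
  squeeze: 8

```text
time_s: 3.75
eef_pos: [570.6, 110.9, 58.8]
ee_rot: [0.965, 0.262, 0.012, -0.0]
wrist_force: [-0.6, 1.1, -0.2]
finger_gap: 40.1
```

Request:
send_rows:
  series:
    - [1,0,0,0,0,0,0]
    - [1,0,0,0,0,0,0]
    - [1,0,0,0,0,0,0]
    - [1,0,0,0,0,0,0]
    - [1,0,0,0,0,0,0]

```text
time_s: 4.25
eef_pos: [570.5, 111.0, 58.8]
ee_rot: [0.965, 0.262, 0.012, -0.0]
wrist_force: [-0.5, -0.2, 0.1]
finger_gap: 39.6
```

Run:
```python
from plan import *
st(); snap('side','side3'); crop('side3',300,170,400,260,7,'s5')
```

```text
t 4.25 p [570.5 111.   58.8] x [0.862 0.506 0.023] z [ 0.022  0.007 -1.   ] F [-0.5 -0.2  0.1] gap 39.6 j [-0.004  0.693  1.687  0.011  0.739  1.028]
```

View pics/s5.png

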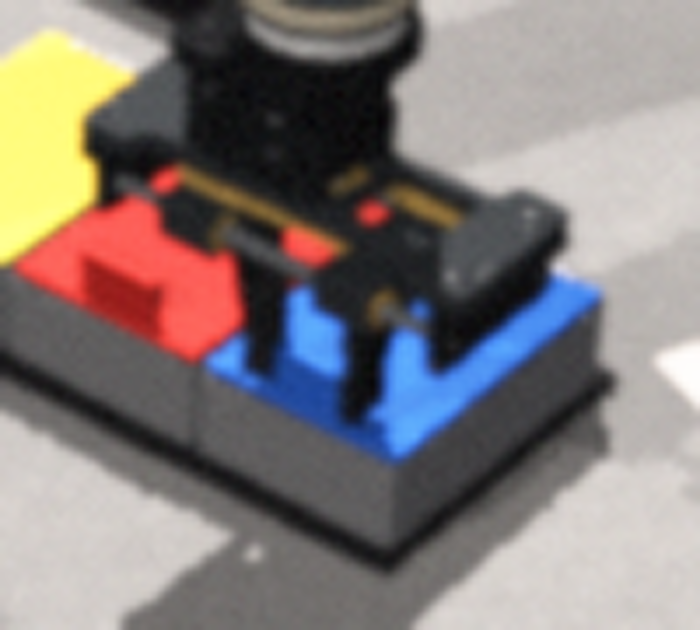

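The fin is gripped, with the gap at 39.6 mm against its 40 mm width. Next is the arc.

```bash
cat > arc.py <<'E'
from plan import *
import sys
H=np.array([687.6,179.1,46.]);yaw=.5265
Bx=np.array([np.cos(yaw),np.sin(yaw),0])
s=state(); d=s['eef_pos']-H; dx,dz=d@Bx,d[2]
th0=np.arctan2(14,-136)-np.arctan2(dz,dx); rad=np.hypot(dx,dz)
print('theta now',th0,'rad',rad,'lat',d@np.array([-Bx[1],Bx[0],0]))
dth=float(sys.argv[1]); k=float(sys.argv[2]); f=float(sys.argv[3])
p=s['eef_pos'];r=R.from_quat(s['ee_rot']); rows=[]
for i in range(1,6):
    th=th0+dth*i
    pn=H+Bx*(-136*np.cos(th)+14*np.sin(th))+np.array([0,0,14*np.cos(th)+136*np.sin(th)])
    rn=tilt(Rt(yaw),-k*th)
    rv=(r.inv()*rn).as_rotvec(); sh=r.inv().apply(pn-p)/10
    rows.append([f]+list(sh.round(2)+0)+list(rv.round(3)+0)); p,r=pn,rn
print('['+','.join('['+','.join('%g'%v for v in q)+']' for q in rows)+']'); st()
E
python3 arc.py .1 .55 1
```

```text
theta now -0.008204420346087371 rad 136.0980774050621 lat -0.03180586748015912
[[1,0.17,0,-1.35,0.005,-0.073,0.004],[1,0.26,0,-1.34,0,-0.055,0],[1,0.32,0,-1.33,0,-0.055,0],[1,0.38,0,-1.31,0,-0.055,0],[1,0.44,0,-1.29,0,-0.055,0]]
t 4.3 p [570.5 111.   58.8] x [0.862 0.506 0.023] z [ 0.022  0.007 -1.   ] F [-0.3 -0.1 -0.1] gap 40.3 j [-0.004  0.693  1.687  0.011  0.739  1.028]
```

Request:
send_rows:
  series:
    - [1,0.15,0,-1.35,0,-0.07,0]
    - [1,0.25,0,-1.35,0,-0.055,0]
    - [1,0.3,0,-1.35,0,-0.055,0]
    - [1,0.4,0,-1.3,0,-0.055,0]
    - [1,0.45,0,-1.3,0,-0.055,0]
  squeeze: 12

```text
time_s: 4.8
eef_pos: [589.0, 122.1, 122.9]
ee_rot: [0.956, 0.258, -0.133, 0.038]
wrist_force: [1.4, 0.1, -3.5]
finger_gap: 39.3
```

```bash
python3 arc.py .1 .55 1
```

```text
theta now 0.49120403140672275 rad 137.40869927140048 lat 0.271597150141794
[[1,0.56,0.03,-1.25,0.005,-0.048,0],[1,0.56,0,-1.25,0,-0.055,0],[1,0.61,0,-1.22,0,-0.055,0],[1,0.67,0,-1.19,0,-0.055,0],[1,0.72,0,-1.16,0,-0.055,0]]
t 4.8 p [589.  122.1 122.9] x [ 0.832  0.483 -0.273] z [-0.234 -0.141 -0.962] F [ 1.4  0.1 -3.5] gap 39.3 j [ 0.081  0.728  1.372 -0.127  1.292  1.176]
```

Tracking is good, so I continue.

Request:
send_rows:
  series:
    - [1,0.55,0,-1.25,0,-0.05,0]
    - [1,0.55,0,-1.25,0,-0.055,0]
    - [1,0.6,0,-1.2,0,-0.055,0]
    - [1,0.65,0,-1.2,0,-0.055,0]
    - [1,0.7,0,-1.15,0,-0.055,0]

```text
time_s: 5.3
eef_pos: [631.4, 147.4, 168.1]
ee_rot: [0.927, 0.25, -0.268, 0.075]
wrist_force: [-0.6, -0.8, -2.5]
finger_gap: 39.9
```

```bash
python3 arc.py .09 .55 1;  python3 - <<'E'
from plan import *
snap('side','side4'); crop('side4',270,90,410,260,5,'s6')
E
```

```text
theta now 0.9822059508405281 rad 138.11734339450365 lat 0.8623580578224725
[[1,0.78,0.09,-0.97,0.004,-0.025,-0.001],[1,0.72,0,-0.99,0,-0.049,0],[1,0.76,0,-0.96,0,-0.05,0],[1,0.8,0,-0.93,0,-0.049,0],[1,0.84,0,-0.9,0,-0.05,0]]
t 5.3 p [631.4 147.4 168.1] x [ 0.731  0.423 -0.535] z [-0.461 -0.272 -0.845] F [-0.6 -0.8 -2.5] gap 39.9 j [ 0.152  0.885  0.974 -0.207  1.81   1.202]
```

View pics/s6.png

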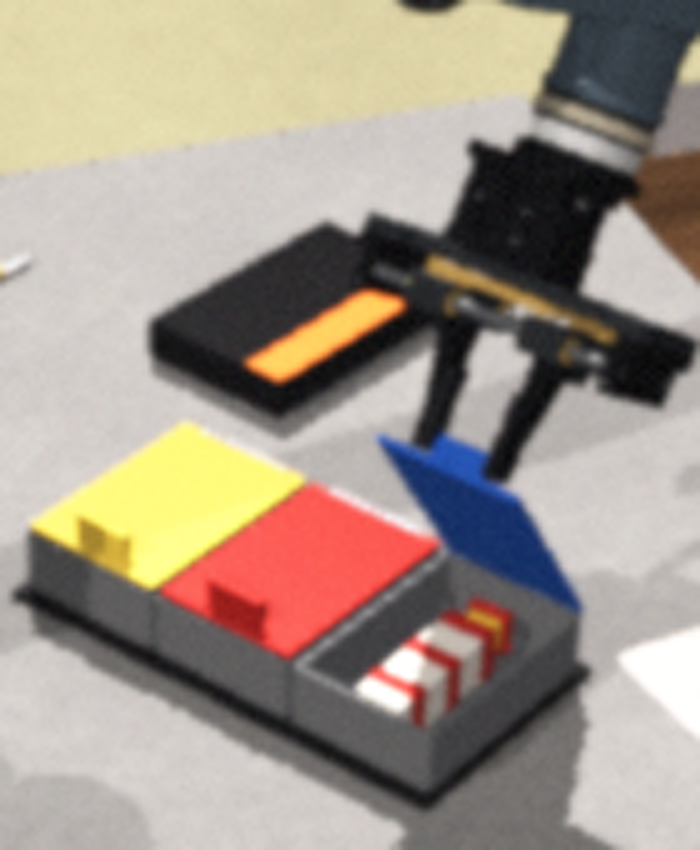

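The lid is open to about 1 rad in the grip, and the tower is visible in the box, near its right wall. I keep going to upright.

Request:
send_rows:
  series:
    - [1,0.75,0,-1.0,0,-0.03,0]
    - [1,0.7,0,-1.0,0,-0.04,0]
    - [1,0.75,0,-0.95,0,-0.05,0]
    - [1,0.8,0,-0.95,0,-0.05,0]
    - [1,0.85,0,-0.9,0,-0.05,0]

```text
time_s: 5.85
eef_pos: [681.0, 177.0, 184.2]
ee_rot: [0.889, 0.239, -0.378, 0.103]
wrist_force: [-1.7, -2.8, 1.6]
finger_gap: 39.4
```

```bash
python3 arc.py .07 .5 1
```

```text
theta now 1.4189900799312858 rad 138.3525607679221 lat 1.5125541659739534
[[1,0.78,0.15,-0.59,0.003,0.06,-0.002],[1,0.74,0,-0.61,0,-0.035,0],[1,0.76,0,-0.58,0,-0.035,0],[1,0.78,0,-0.55,0,-0.035,0],[1,0.8,0,-0.53,0,-0.035,0]]
t 5.85 p [681.  177.  184.2] x [ 0.601  0.347 -0.72 ] z [-0.622 -0.364 -0.694] F [-1.7 -2.8  1.6] gap 39.4 j [ 0.198  1.111  0.524 -0.309  2.259  1.141]
```

Request:
send_rows:
  series:
    - [1,0.7,0,-0.6,0,0.03,0]
    - [1,0.75,0,-0.55,0,0.03,0]
    - [1,0.8,0,-0.5,0,0.03,0]
    - [1,0,0,0,0,0,0]
    - [1,0,0,0,0,0,0]

```text
time_s: 6.35
eef_pos: [705.0, 191.2, 179.2]
ee_rot: [0.904, 0.243, -0.338, 0.093]
wrist_force: [-0.0, -1.3, 0.5]
finger_gap: 39.6
```

```bash
python3 arc.py .07 .5 1;  python3 - <<'E'
from plan import *
snap('side','side5'); crop('side5',270,90,410,260,5,'s7')
E
```

```text
theta now 1.6250764501651878 rad 134.899325457029 lat 1.7190698009461958
[[1,0.73,0.17,-0.63,0.002,-0.131,-0.002],[1,0.8,0,-0.53,0,-0.035,0],[1,0.82,0,-0.5,0,-0.035,0],[1,0.83,0,-0.47,0,-0.035,0],[1,0.85,0,-0.44,0,-0.035,0]]
t 6.35 p [705.  191.2 179.2] x [ 0.653  0.377 -0.657] z [-0.567 -0.332 -0.754] F [-0.  -1.3  0.5] gap 39.6 j [ 0.202  1.12   0.468 -0.271  2.225  1.157]
```

View pics/s7.png

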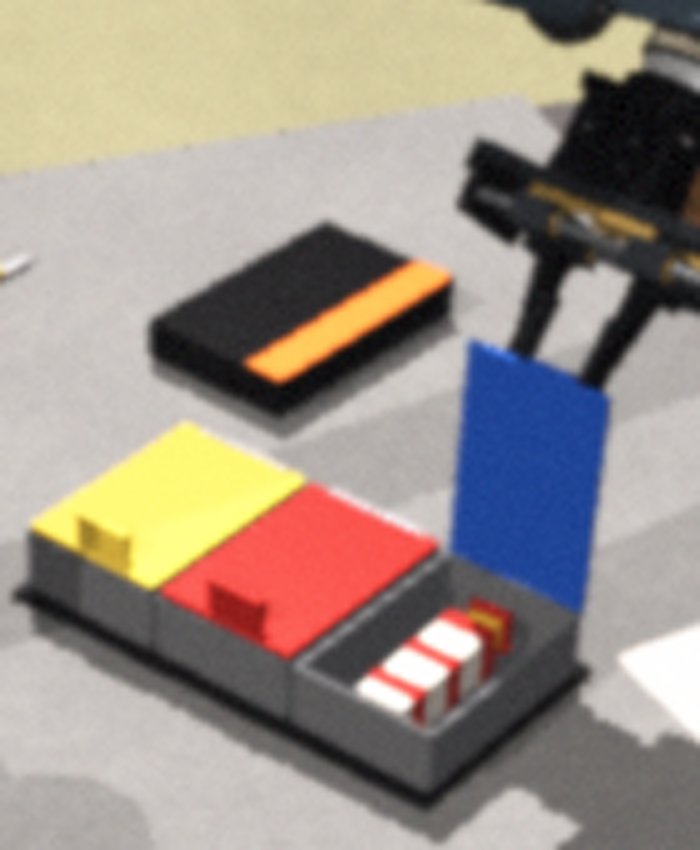

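The lid stands upright. I release it and back off along the tool axis.

Request:
send_rows:
  series:
    - [-0.4,0,0,0,0,0,0]
    - [-0.4,0,0,0,0,0,0]
    - [-0.4,0,0,0,0,0,0]
    - [-0.4,0,0,-1.5,0,0,0]
    - [-0.4,0,0,-2.5,0,0,0]

```text
time_s: 6.9
eef_pos: [725.7, 203.3, 206.6]
ee_rot: [0.903, 0.243, -0.342, 0.092]
wrist_force: [0.2, 0.6, 0.1]
finger_gap: 60.2
```

Request:
send_rows:
  series:
    - [-0.4,-2.0,0,-3,0,0.05,0]
    - [-0.4,-2.5,0,-2.5,0,0.1,0]
    - [-0.4,-2.5,0,-2.5,0,0.1,0]
    - [-0.4,-2.5,0,-1.5,0,0.1,0]
    - [-0.4,-2.5,0,-0.5,0,0.1,0]

```text
time_s: 7.4
eef_pos: [692.0, 182.9, 337.2]
ee_rot: [0.956, 0.259, -0.132, 0.034]
wrist_force: [0.8, -0.7, 0.9]
finger_gap: 61.0
```

Run:
```python
from plan import *
st();snap('side','side6');snap('top','top6'); crop('side6',270,50,410,260,4,'s8'); crop('top6',200,120,330,260,5,'t8')
```

```text
t 7.4 p [692.  182.9 337.2] x [ 0.831  0.486 -0.27 ] z [-0.235 -0.133 -0.963] F [ 0.8 -0.7  0.9] gap 61.0 j [ 0.145  0.723  0.772 -0.104  1.901  1.166]
```

View pics/s8.png

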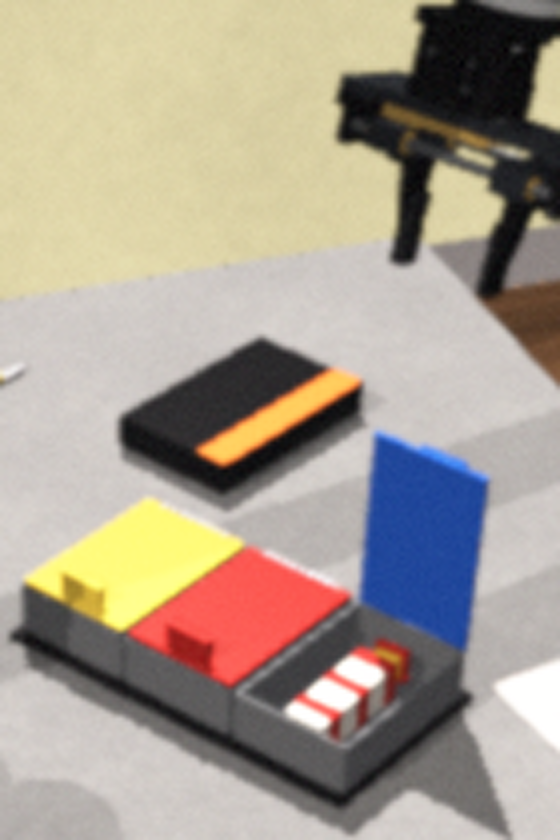

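View pics/t8.png

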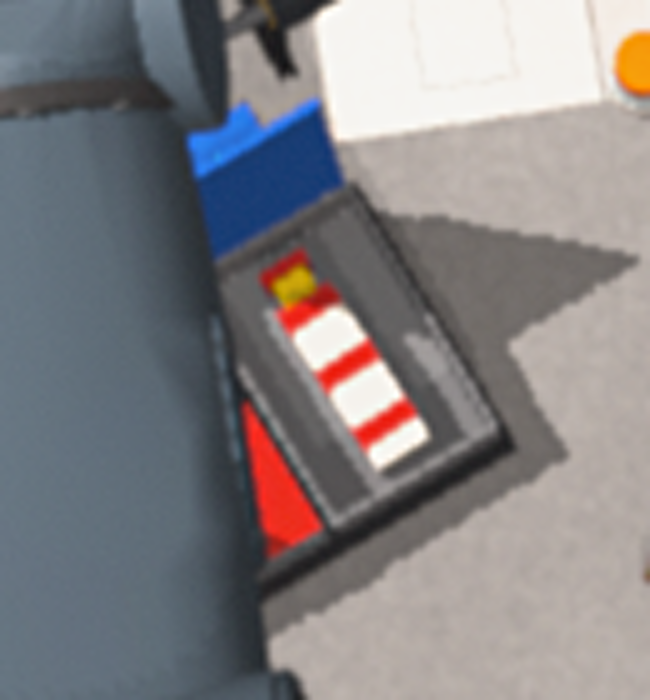

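The top view shows the tower clearly. Its foot edge midpoint is at px (281.2,210.4), its shaft end midpoint at (261.5,181.2), and its roof end midpoint at (256.7,172).

Run:
```python
from plan import *
T=load('top6');S=load('side6')
H=np.array([687.6,179.1,46.]);yaw=.5265
Bx=np.array([np.cos(yaw),np.sin(yaw),0]);By=np.array([-Bx[1],Bx[0],0])
P={}
for n,u,v,z in [('footL',382,470,39),('footR',430,435,39),('shL',280,322,39),('shR',335,290,39),('rfL',262,270,37),('rfR',305,250,37),('boxFR',505,442,46),('boxFL',325,545,46),('boxHR',352,188,46)]:
    p=atz(T,u/5+200,v/5+120,z); P[n]=p; d=p-H; print(n,p.round(1),'box',(d@Bx).round(1),(d@By).round(1))
a=(P['footL']+P['footR'])/2;b=(P['shL']+P['shR'])/2
print('len',np.linalg.norm(a-b),'yaw',np.arctan2(*(b-a)[1::-1]))
# side check
for n,u,v,z in [('footbotR',335,738,7),('foottopR',330,708,39),('foottopL',288,700,39)]:
    p=atz(S,u/4+270-.9,v/4+50-1.0,z); d=p-H; print(n,p.round(1),'box',(d@Bx).round(1),(d@By).round(1))
```

```text
footL [562.3 122.8  39. ] box -136.6 14.3
footR [580.4  97.8  39. ] box -133.5 -16.4
shL [640.4 175.6  39. ] box -42.6 20.7
shR [657.1 146.9  39. ] box -42.6 -12.5
rfL [668.3 185.1  37. ] box -13.7 14.9
rfR [678.7 162.6  37. ] box -16.0 -9.8
boxFR [575.5  58.8  46. ] box -157.4 -47.7
boxFL [522.7 152.   46. ] box -156.2 59.5
boxHR [709.4 137.3  46. ] box -2.2 -47.1
len 92.5867934687285 yaw 0.5818149733797224
footbotR [607.2 124.1   7. ] box -97.1 -7.2
foottopR [600.2 121.2  39. ] box -104.7 -6.1
foottopL [574.7 139.8  39. ] box -117.3 22.7
```

Run:
```python
from plan import *
crop('top6',240,150,310,230,10,'t9'); crop('side6',325,195,395,255,10,'s9')
```

```text
(no output)
```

View pics/t9.png

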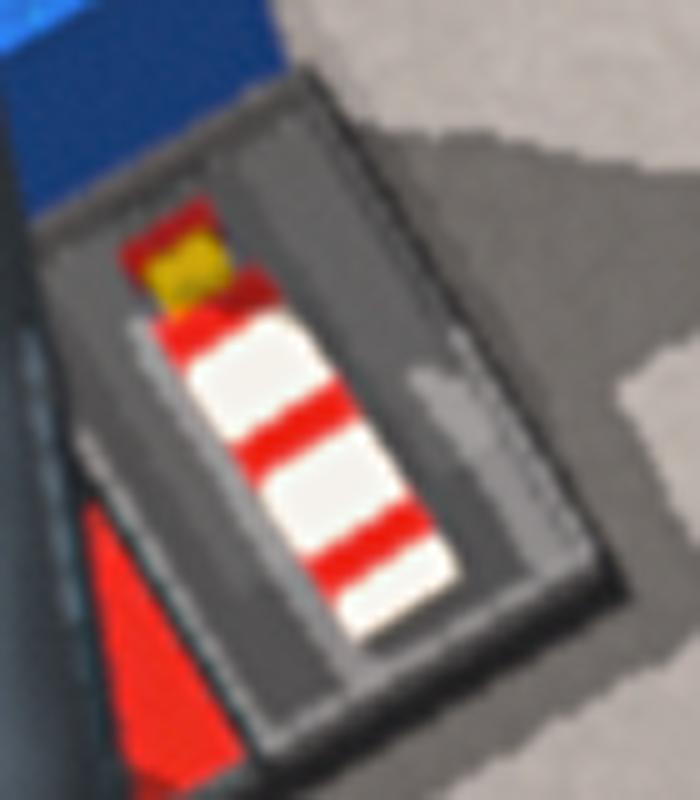

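View pics/s9.png

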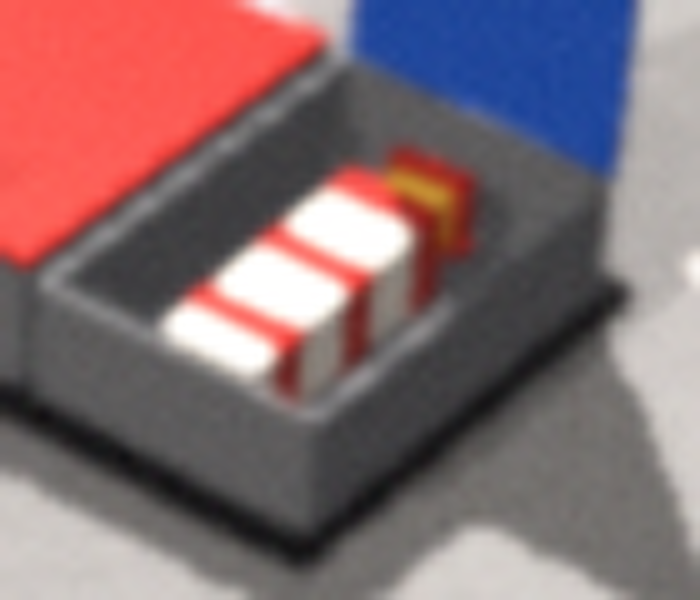

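Run:
```python
from plan import *
T=load('top6');S=load('side6')
H=np.array([687.6,179.1,46.]);yaw=.5265
Bx=np.array([np.cos(yaw),np.sin(yaw),0]);By=np.array([-Bx[1],Bx[0],0])
for n,u,v,z in [('footL',358,640,39),('footR',460,575,39),('shL',155,320,39),('shR',265,268,39),('rf',167,222,37),('boxHR',305,68,46),('boxFR',600,558,46),('boxFL',262,750,46)]:
    p=atz(T,u/10+240,v/10+150,z); d=p-H; print(n,p.round(1),'box',(d@Bx).round(1),(d@By).round(1))
for n,u,v,z in [('footL',165,335,39),('shL',345,168,39),('shR',415,222,39),('boxFR',312,418,46),('boxFL',45,282,46),('boxHR',603,190,46)]:
    p=atz(S,u/10+325-.9,v/10+195-1.,z); d=p-H; print(n,p.round(1),'box',(d@Bx).round(1),(d@By).round(1))
plan([600,130,150],Rt(.55),-.35,maxs=40)
```

```text
footL [562.3 124.4  39. ] box -135.8 15.7
footR [579.1  97.8  39. ] box -134.6 -15.8
shL [646.7 176.8  39. ] box -36.5 18.6
shR [660.2 148.2  39. ] box -39.2 -13.0
rf [673.  173.8  37. ] box -15.3 2.8
boxHR [711.5 137.1  46. ] box -0.5 -48.3
boxFR [582.3  61.3  46. ] box -150.2 -48.9
boxFL [533.1 148.9  46. ] box -148.8 51.6
footL [567.2 124.9  39. ] box -131.3 13.6
shL [648.5 182.9  39. ] box -31.9 22.9
shR [657.8 151.5  39. ] box -39.7 -8.9
boxFR [589.  68.  46.] box -141.0 -46.5
boxFL [539.8 151.1  46. ] box -141.8 50.1
boxHR [713.  139.6  46. ] box 2.1 -46.9
[[-0.35,-0.72,0.03,3.51,-0.001,0.047,-0.004],[-0.35,-0.88,0.02,3.47,-0.001,0.047,-0.004],[-0.35,-1.04,0.01,3.43,-0.001,0.047,-0.004],[-0.35,-1.2,0,3.38,-0.001,0.047,-0.004],[-0.35,-1.36,-0.01,3.32,-0.001,0.047,-0.004]]
[[-0.35,-1.51,-0.02,3.25,-0.001,0.047,-0.004],[-0.35,0,0,0,0,0,0],[-0.35,0,0,0,0,0,0],[-0.35,0,0,0,0,0,0],[-0.35,0,0,0,0,0,0]]
```

Run:
```python
from plan import *
plan([618,140,230],Rt(.555),-.12,maxs=32)
```

```text
[[-0.12,-0.91,0.03,2.56,-0.002,0.056,-0.006],[-0.12,-1.05,0.02,2.51,-0.002,0.056,-0.006],[-0.12,-1.19,0.01,2.44,-0.002,0.056,-0.006],[-0.12,-1.33,0,2.37,-0.002,0.056,-0.006],[-0.12,-1.46,-0.01,2.29,-0.002,0.056,-0.006]]
```

Request:
send_rows:
  series:
    - [-0.12,-0.9,0,2.55,0,0.055,-0.006]
    - [-0.12,-1.05,0,2.5,0,0.055,-0.006]
    - [-0.12,-1.2,0,2.45,0,0.055,-0.006]
    - [-0.12,-1.35,0,2.35,0,0.055,-0.006]
    - [-0.12,-1.45,0,2.0,0,0.055,-0.006]

```text
time_s: 8.0
eef_pos: [621.4, 140.2, 232.4]
ee_rot: [0.961, 0.275, 0.006, -0.003]
wrist_force: [-0.2, 0.3, 0.2]
finger_gap: 49.0
```

Run:
```python
from plan import *
st(); plan([622,142.6,85],Rt(.555),-.12,maxs=40)
```

```text
t 8.0 p [621.4 140.2 232.4] x [0.848 0.529 0.013] z [ 0.009  0.009 -1.   ] F [-0.2  0.3  0.2] gap 49.0 j [0.043 0.529 1.399 0.009 1.203 1.053]
[[-0.12,0,-0.03,3.69,-0.001,-0.003,0.001],[-0.12,0.01,-0.04,3.69,-0.001,-0.003,0.001],[-0.12,0.02,-0.04,3.69,-0.001,-0.003,0.001],[-0.12,0.03,-0.04,3.69,-0.001,-0.003,0.001],[-0.12,0,0,0,0,0,0]]
```

Request:
send_rows:
  series:
    - [-0.12,0,-0.05,3.7,0,-0.003,0]
    - [-0.12,0,-0.05,3.7,0,-0.003,0]
    - [-0.12,0,-0.05,3.7,0,-0.003,0]
    - [-0.12,0,-0.05,2.5,0,-0.003,0]
    - [-0.12,0,0,0,0,0,0]

```text
time_s: 8.5
eef_pos: [618.3, 139.8, 88.7]
ee_rot: [0.962, 0.275, -0.004, -0.001]
wrist_force: [-0.6, 0.1, -1.0]
finger_gap: 48.6
```

Run:
```python
from plan import *
st(); plan([622,142.6,40],Rt(.555),-.12,maxs=15)
snap('side','side7');snap('top','top7'); crop('side7',290,110,410,260,5,'s10'); crop('top7',200,120,330,240,6,'t10')
```

```text
t 8.5 p [618.3 139.8  88.7] x [ 0.849  0.528 -0.008] z [-0.009 -0.001 -1.   ] F [-0.6  0.1 -1. ] gap 48.6 j [ 0.046  0.708  1.508 -0.     0.935  1.061]
[[-0.12,0.12,-0.01,1.22,-0.001,0.002,0],[-0.12,0.12,-0.01,1.22,-0.001,0.002,0],[-0.12,0.12,-0.01,1.22,-0.001,0.002,0],[-0.12,0.12,-0.01,1.22,-0.001,0.002,0],[-0.12,0,0,0,0,0,0]]
```

View pics/s10.png

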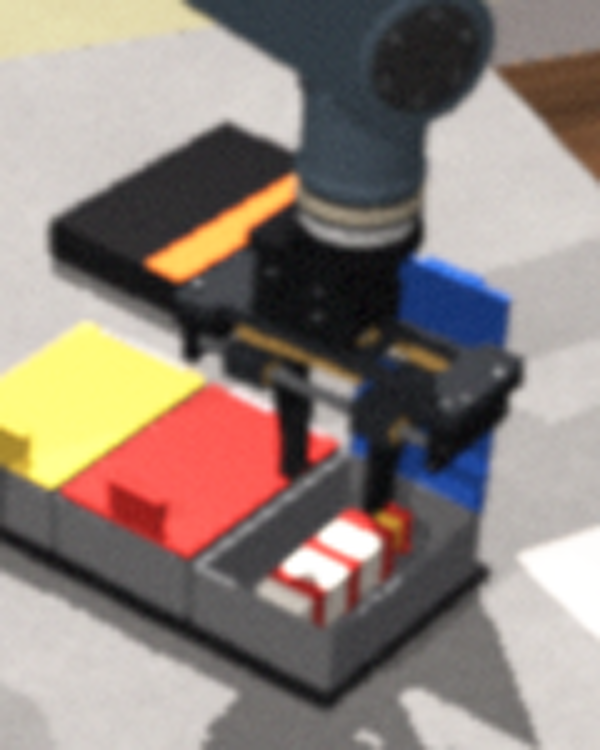

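View pics/t10.png

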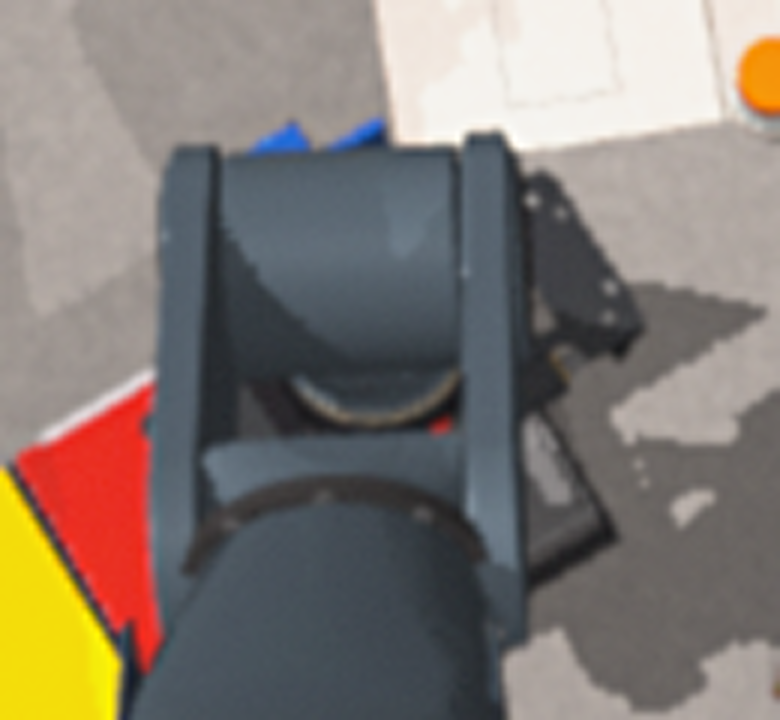

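Request:
send_rows:
  series:
    - [-0.12,0.15,0,1.3,0,0.002,0]
    - [-0.12,0.1,0,1.2,0,0.002,0]
    - [-0.12,0.1,0,1.2,0,0.002,0]
    - [-0.12,0,0,0.5,0,0,0]
    - [-0.12,0,0,0,0,0,0]

```text
time_s: 9.1
eef_pos: [629.2, 142.4, 52.2]
ee_rot: [0.961, 0.275, 0.008, 0.0]
wrist_force: [0.1, -0.2, 0.9]
finger_gap: 48.7
```

Run:
```python
from plan import *
st(); plan([622,142.6,14],Rt(.555),-.12,maxs=15)
snap('side','side8'); crop('side8',310,140,400,260,7,'s11')
```

```text
t 9.1 p [629.2 142.4  52.2] x [0.849 0.529 0.014] z [ 0.015  0.004 -1.   ] F [ 0.1 -0.2  0.9] gap 48.7 j [0.048 0.764 1.513 0.004 0.85  1.06 ]
[[-0.12,-0.22,-0.14,1.27,0.002,-0.005,0.001],[-0.12,-0.21,-0.14,1.27,0.002,-0.005,0.001],[-0.12,-0.21,-0.13,1.27,0.002,-0.005,0.001],[-0.12,0,0,0,0,0,0],[-0.12,0,0,0,0,0,0]]
```

View pics/s11.png

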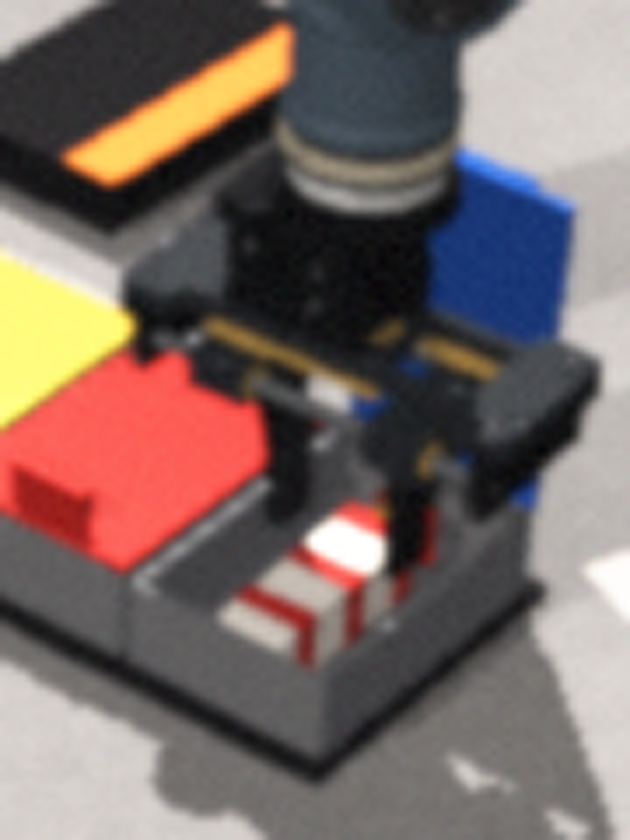

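Request:
send_rows:
  series:
    - [-0.12,-0.4,-0.3,0.6,0,-0.008,0]
    - [-0.12,-0.2,-0.1,1.2,0,-0.004,0]
    - [-0.12,-0.1,0,1.2,0,0,0]
    - [-0.12,0,0,0.6,0,0,0]
    - [-0.12,0,0,0,0,0,0]

```text
time_s: 9.65
eef_pos: [620.9, 142.2, 13.9]
ee_rot: [0.961, 0.275, 0.002, 0.002]
wrist_force: [0.7, -0.4, -0.0]
finger_gap: 48.8
```

Run:
```python
from plan import *
st(); plan([622,142.6,13],Rt(.555),-.12,maxs=15)
```

```text
t 9.65 p [620.9 142.2  13.9] x [0.849 0.529 0.002] z [ 0.005 -0.003 -1.   ] F [ 0.7 -0.4 -0. ] gap 48.8 j [ 0.052  0.817  1.536 -0.005  0.784  1.069]
[[-0.12,0.11,0.02,0.09,0.005,-0.002,0.002],[-0.12,0,0,0,0,0,0],[-0.12,0,0,0,0,0,0],[-0.12,0,0,0,0,0,0],[-0.12,0,0,0,0,0,0]]
```

The TCP is in place. I close on the tower.

Request:
send_rows:
  series:
    - [1,0,0,0,0,0,0]
    - [1,0,0,0,0,0,0]
    - [1,0,0,0,0,0,0]
    - [1,0,0,0,0,0,0]
    - [1,0,0,0,0,0,0]
  squeeze: 25

```text
time_s: 10.15
eef_pos: [621.4, 142.1, 14.0]
ee_rot: [0.961, 0.275, 0.002, 0.002]
wrist_force: [-0.0, -0.4, -1.2]
finger_gap: 31.9
```

Request:
send_rows:
  series:
    - [1,0,0,-1,0,0,0]
    - [1,0,0,-2,0,0,0]
    - [1,0,0,-3,0,0,0]
    - [1,0,0,-3,0,0,0]
    - [1,0,0,0,0,0,0]

```text
time_s: 10.65
eef_pos: [620.5, 142.4, 108.5]
ee_rot: [0.961, 0.275, 0.001, 0.002]
wrist_force: [0.4, -0.1, -1.4]
finger_gap: 31.8
```

Run:
```python
from plan import *
st(); 
snap('side','side9'); crop('side9',290,110,410,260,5,'s12')
```

```text
t 10.65 p [620.5 142.4 108.5] x [0.849 0.529 0.002] z [ 0.004 -0.003 -1.   ] F [ 0.4 -0.1 -1.4] gap 31.8 j [ 0.052  0.68   1.499 -0.004  0.959  1.068]
```

View pics/s12.png

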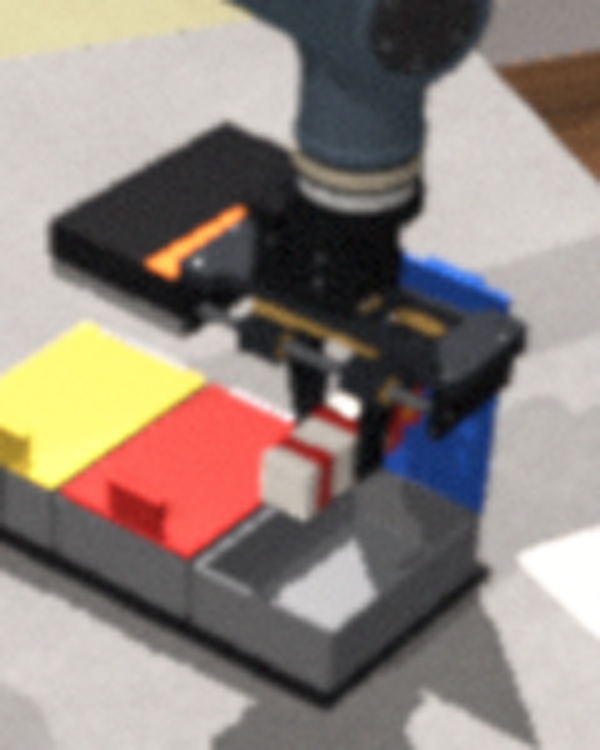

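The tower is lifted cleanly and level. Next I carry it to the mat, turning so the roof points toward the robot (heading 2.39 rad).

Run:
```python
from plan import *
from fit import fit
plan([467,-281.5,140],Rt(2.39),1,minrows=15)
crop('side0',320,310,420,385,7,'s13')
```

```text
[[1,-2.35,1.86,-0.21,0,0,-0.122],[1,-2.56,1.56,-0.21,0,0,-0.122],[1,-2.73,1.24,-0.22,0,0,-0.122],[1,-2.87,0.9,-0.22,0,0,-0.122],[1,-2.95,0.54,-0.22,0,0,-0.122]]
[[1,-3,0.18,-0.22,0,0,-0.122],[1,-3,-0.19,-0.22,0,0,-0.122],[1,-2.95,-0.56,-0.22,0,0,-0.122],[1,-2.86,-0.91,-0.22,0,0,-0.122],[1,-2.73,-1.25,-0.22,0,0,-0.122]]
[[1,-2.55,-1.58,-0.22,0,0,-0.122],[1,-2.34,-1.88,-0.22,0,0,-0.122],[1,-2.1,-2.15,-0.22,0,0,-0.122],[1,-1.82,-2.39,-0.22,0,0,-0.122],[1,-1.52,-2.59,-0.22,0,0,-0.122]]
```

View pics/s13.png

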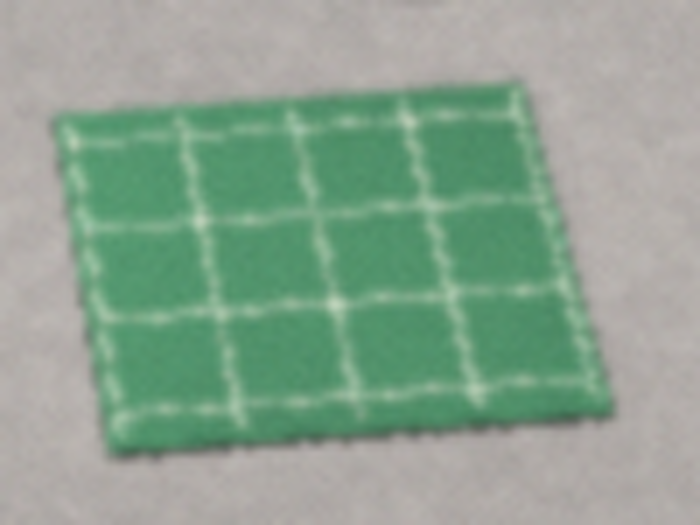

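Request:
send_rows:
  series:
    - [1,-2.35,1.85,-0.4,0,0,-0.122]
    - [1,-2.55,1.55,-0.4,0,0,-0.122]
    - [1,-2.75,1.25,-0.3,0,0,-0.122]
    - [1,-2.85,0.9,-0.2,0,0,-0.122]
    - [1,-2.95,0.55,-0.2,0,0,-0.122]

```text
time_s: 11.2
eef_pos: [565.6, 1.0, 118.1]
ee_rot: [0.826, 0.564, -0.003, -0.001]
wrist_force: [0.1, -0.3, -0.7]
finger_gap: 31.8
```

Request:
send_rows:
  series:
    - [1,-3.0,0.2,-0.2,0,0,-0.122]
    - [1,-3.0,-0.2,-0.2,0,0,-0.122]
    - [1,-2.95,-0.55,-0.2,0,0,-0.122]
    - [1,-2.85,-0.9,-0.2,0,0,-0.122]
    - [1,-2.75,-1.25,-0.2,0,0,-0.122]

```text
time_s: 11.7
eef_pos: [513.6, -146.2, 123.3]
ee_rot: [0.608, 0.794, -0.004, -0.008]
wrist_force: [0.2, -0.5, -0.6]
finger_gap: 32.2
```

Run:
```python
from plan import *
st(); plan([467,-281.5,120],Rt(2.39),1,minrows=5)
```

```text
t 11.7 p [ 513.6 -146.2  123.3] x [-0.261  0.965  0.007] z [-0.018  0.003 -1.   ] F [ 0.2 -0.5 -0.6] gap 32.2 j [-0.483  0.556  1.739 -0.007  0.864 -0.743]
[[1,-2.37,-1.61,0.08,-0.003,-0.002,-0.111],[1,-2.18,-1.86,0.08,-0.003,-0.002,-0.111],[1,-1.96,-2.09,0.08,-0.003,-0.002,-0.111],[1,-1.71,-2.29,0.07,-0.003,-0.002,-0.111],[1,-1.45,-2.47,0.07,-0.003,-0.002,-0.111]]
```

Request:
send_rows:
  series:
    - [1,-2.35,-1.6,0.1,0,0,-0.11]
    - [1,-2.15,-1.85,0.1,0,0,-0.11]
    - [1,-1.9,-2.1,0.1,0,0,-0.11]
    - [1,-1.2,-1.7,0.1,0,0,-0.11]
    - [1,-0.5,-0.8,0,0,0,-0.05]

```text
time_s: 12.2
eef_pos: [469.4, -260.0, 114.4]
ee_rot: [0.388, 0.921, -0.001, -0.013]
wrist_force: [-0.6, -0.0, -1.5]
finger_gap: 31.8
```

Run:
```python
from plan import *
st(); plan([467,-281.5,60],Rt(2.39),1,minrows=4)
```

```text
t 12.2 p [ 469.4 -260.   114.4] x [-0.698  0.716  0.024] z [-0.026  0.008 -1.   ] F [-0.6 -0.  -1.5] gap 31.8 j [-0.708  0.575  1.732 -0.014  0.859 -1.472]
[[1,-0.37,-0.4,1.36,-0.003,-0.006,-0.012],[1,-0.36,-0.41,1.36,-0.003,-0.006,-0.012],[1,-0.35,-0.42,1.36,-0.003,-0.006,-0.012],[1,-0.34,-0.43,1.36,-0.003,-0.006,-0.012],[1,0,0,0,0,0,0]]
```

Request:
send_rows:
  series:
    - [1,-0.35,-0.4,1.4,-0.003,-0.006,-0.012]
    - [1,-0.35,-0.4,1.4,-0.003,-0.006,-0.012]
    - [1,-0.35,-0.4,1.4,-0.003,-0.006,-0.012]
    - [1,-0.3,-0.3,1.0,-0.003,-0.006,-0.012]
    - [1,0,0,0,0,0,0]

```text
time_s: 12.7
eef_pos: [463.9, -281.0, 56.3]
ee_rot: [0.367, 0.93, 0.001, -0.003]
wrist_force: [0.1, 0.5, -1.3]
finger_gap: 31.6
```

Run:
```python
from plan import *
st(); plan([467,-281.5,22],Rt(2.39),1,minrows=3)
snap('side','side10'); crop('side10',300,230,430,390,5,'s14')
```

```text
t 12.7 p [ 463.9 -281.    56.3] x [-0.731  0.682  0.007] z [-0.005  0.005 -1.   ] F [ 0.1  0.5 -1.3] gap 31.6 j [-0.751  0.672  1.765  0.     0.711 -1.571]
[[1,-0.1,0.06,1.14,0,-0.002,0],[1,-0.09,0.06,1.14,0,-0.002,0],[1,-0.09,0.06,1.14,0,-0.002,0],[1,0,0,0,0,0,0],[1,0,0,0,0,0,0]]
```

View pics/s14.png

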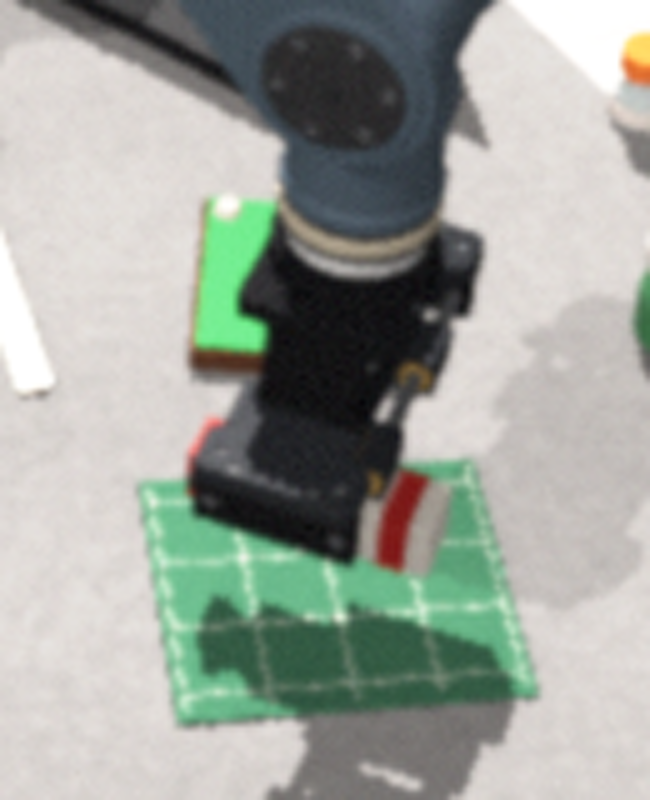

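The tower is over the mat, foot outward. I lower it.

Request:
send_rows:
  series:
    - [1,-0.1,0.05,1.3,0,-0.002,0]
    - [1,-0.1,0.05,1.2,0,-0.002,0]
    - [1,-0.1,0.05,1.0,0,0,0]
    - [1,0,0,0.3,0,0,0]
    - [1,0,0,0,0,0,0]

```text
time_s: 13.25
eef_pos: [468.4, -281.1, 16.3]
ee_rot: [0.366, 0.931, 0.0, -0.0]
wrist_force: [-0.3, -0.0, -1.3]
finger_gap: 32.1
```

Run:
```python
from plan import *
st(); plan([467,-281.5,12],Rt(2.39),1,minrows=3)
```

```text
t 13.25 p [ 468.4 -281.1   16.3] x [-0.732  0.681  0.001] z [-0.     0.001 -1.   ] F [-0.3 -0.  -1.3] gap 32.1 j [-7.450e-01  7.450e-01  1.772e+00  1.000e-03  6.250e-01 -1.567e+00]
[[1,0.03,-0.04,0.14,0,0,0.001],[1,0.03,-0.04,0.14,0,0,0.001],[1,0.03,-0.04,0.14,0,0,0.001],[1,0,0,0,0,0,0],[1,0,0,0,0,0,0]]
```

Request:
send_rows:
  series:
    - [1,0,0,0.3,0,0,0]
    - [1,0,0,0.1,0,0,0]
    - [1,0,0,0.1,0,0,0]
    - [1,0,0,0,0,0,0]
    - [1,0,0,0,0,0,0]

```text
time_s: 13.75
eef_pos: [469.1, -281.4, 11.7]
ee_rot: [0.366, 0.931, 0.0, 0.001]
wrist_force: [1.2, 0.3, -0.0]
finger_gap: 32.2
```

Run:
```python
from plan import *
st()
```

```text
t 13.75 p [ 469.1 -281.4   11.7] x [-0.732  0.681 -0.001] z [ 0.001 -0.    -1.   ] F [ 1.2  0.3 -0. ] gap 32.2 j [-7.450e-01  7.540e-01  1.773e+00  1.000e-03  6.140e-01 -1.567e+00]
```

Request:
send_rows:
  series:
    - [1,0,0,0.1,0,0,0]
    - [1,0,0,0.1,0,0,0]
    - [1,0,0,0,0,0,0]
    - [1,0,0,0,0,0,0]
    - [1,0,0,0,0,0,0]

```text
time_s: 14.25
eef_pos: [469.3, -281.7, 10.0]
ee_rot: [0.366, 0.931, -0.0, 0.001]
wrist_force: [0.6, 0.8, -1.0]
finger_gap: 31.5
```

Run:
```python
from plan import *
st()
```

```text
t 14.25 p [ 469.3 -281.7   10. ] x [-0.732  0.681 -0.002] z [ 0.002 -0.001 -1.   ] F [ 0.6  0.8 -1. ] gap 31.5 j [-7.450e-01  7.570e-01  1.773e+00  1.000e-03  6.100e-01 -1.567e+00]
```

Request:
send_rows:
  series:
    - [1,0,0,0.1,0,0,0]
    - [1,0,0,0,0,0,0]
    - [1,0,0,0.1,0,0,0]
    - [1,0,0,0,0,0,0]
    - [1,0,0,0,0,0,0]

```text
time_s: 14.75
eef_pos: [469.2, -281.7, 7.8]
ee_rot: [0.366, 0.931, -0.0, 0.001]
wrist_force: [-0.3, 0.3, -1.3]
finger_gap: 32.0
```

Request:
send_rows:
  series:
    - [1,0,0,0.1,0,0,0]
    - [1,0,0,0,0,0,0]
    - [1,0,0,0,0,0,0]
    - [1,0,0,0,0,0,0]
    - [1,0,0,0,0,0,0]

```text
time_s: 15.25
eef_pos: [469.4, -281.9, 7.8]
ee_rot: [0.366, 0.931, -0.0, 0.001]
wrist_force: [0.4, -0.5, -2.1]
finger_gap: 31.7
```

Run:
```python
from plan import *
for i in range(3): st()
snap('side','side11'); crop('side11',300,230,430,390,5,'s15')
```

```text
t 15.25 p [ 469.4 -281.9    7.8] x [-0.732  0.681 -0.003] z [ 0.002 -0.001 -1.   ] F [ 0.4 -0.5 -2.1] gap 31.7 j [-7.450e-01  7.610e-01  1.773e+00  1.000e-03  6.050e-01 -1.567e+00]
t 15.25 p [ 469.4 -281.9    7.8] x [-0.732  0.681 -0.003] z [ 0.002 -0.001 -1.   ] F [ 0.4 -0.5 -2.1] gap 31.7 j [-7.450e-01  7.610e-01  1.773e+00  1.000e-03  6.050e-01 -1.567e+00]
t 15.25 p [ 469.4 -281.9    7.8] x [-0.732  0.681 -0.003] z [ 0.002 -0.001 -1.   ] F [ 0.4 -0.5 -2.1] gap 31.7 j [-7.450e-01  7.610e-01  1.773e+00  1.000e-03  6.050e-01 -1.567e+00]
```

View pics/s15.png

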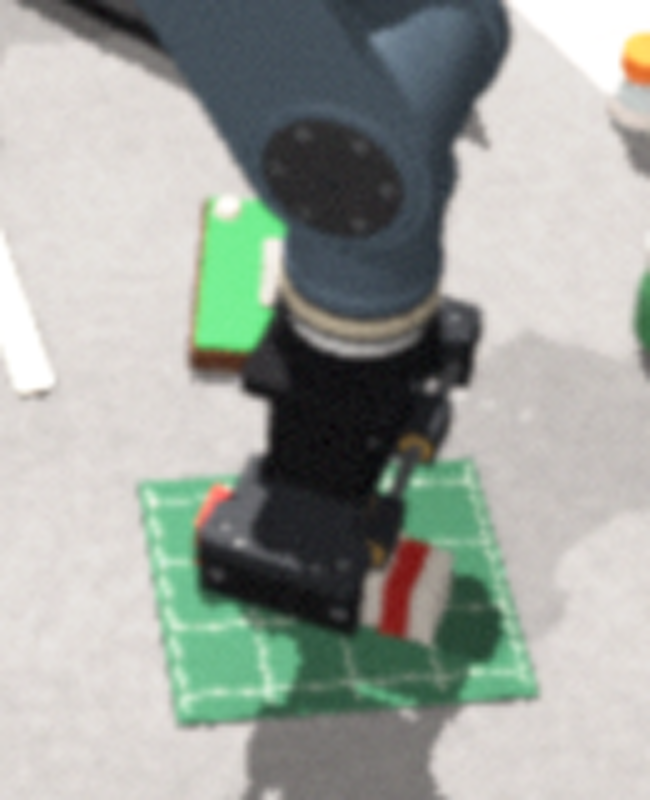

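Request:
send_rows:
  series:
    - [1,0,0,0.2,0,0,0]
    - [1,0,0,0,0,0,0]
    - [1,0,0,0,0,0,0]
    - [1,0,0,0,0,0,0]
    - [1,0,0,0,0,0,0]

```text
time_s: 15.8
eef_pos: [469.6, -282.1, 7.9]
ee_rot: [0.366, 0.931, -0.001, 0.002]
wrist_force: [-0.7, 0.1, -0.8]
finger_gap: 31.5
```

Request:
send_rows:
  series:
    - [1,0,0,0,0,0,0]
    - [1,0,0,0,0,0,0]
    - [1,0,0,0,0,0,0]
    - [1,0,0,0,0,0,0]
    - [1,0,0,0.2,0,0,0]

```text
time_s: 16.3
eef_pos: [469.6, -282.1, 7.5]
ee_rot: [0.366, 0.931, -0.0, 0.001]
wrist_force: [-4.6, 3.6, 31.5]
finger_gap: 31.9
```

Contact is confirmed: a 2 mm push gave 31 N and no motion. I relax, open partly, and rise.

Request:
send_rows:
  series:
    - [1,0,0,0,0,0,0]
    - [-0.1,0,0,0,0,0,0]
    - [-0.1,0,0,0,0,0,0]
    - [-0.1,0,0,0,0,0,0]
    - [-0.1,0,0,0,0,0,0]

```text
time_s: 16.8
eef_pos: [469.9, -282.4, 7.9]
ee_rot: [0.366, 0.931, -0.001, 0.002]
wrist_force: [-0.7, 0.3, -0.3]
finger_gap: 46.6
```

Request:
send_rows:
  series:
    - [-0.1,0,0,-1.5,0,0,0]
    - [-0.1,0,0,-3,0,0,0]
    - [-0.1,0,0,-4,0,0,0]
    - [-0.1,3,0,-4,0,0,0]
    - [-0.1,4,0,-3,0,0,0]

```text
time_s: 17.3
eef_pos: [419.3, -236.5, 162.1]
ee_rot: [0.366, 0.93, 0.0, -0.0]
wrist_force: [-0.4, 1.3, 0.2]
finger_gap: 47.9
```

Request:
send_rows:
  series:
    - [-0.1,0,4,-3,0,0,0]
    - [-0.1,0,4,-1,0,0,0]
    - [-0.1,0,4,0,0,0,0]
    - [-0.1,0,3,0,0,0,0]
    - [-0.1,0,0,0,0,0,0]

```text
time_s: 17.8
eef_pos: [518.6, -119.8, 206.8]
ee_rot: [0.369, 0.93, 0.001, -0.0]
wrist_force: [0.2, -0.3, -0.9]
finger_gap: 47.9
```

Run:
```python
from plan import *
st()
snap('side','side12'); snap('top','top12'); crop('side12',310,260,430,390,5,'s16');crop('top12',320,180,480,300,5,'t16')
```

```text
t 17.8 p [ 518.6 -119.8  206.8] x [-0.728  0.685  0.002] z [ 0.     0.002 -1.   ] F [ 0.2 -0.3 -0.9] gap 47.9 j [-0.438  0.424  1.682  0.002  1.037 -1.256]
```

View pics/s16.png

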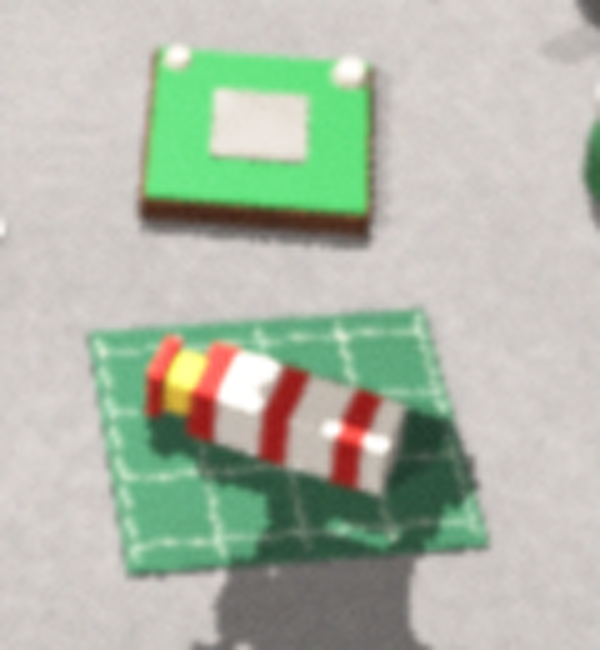

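View pics/t16.png

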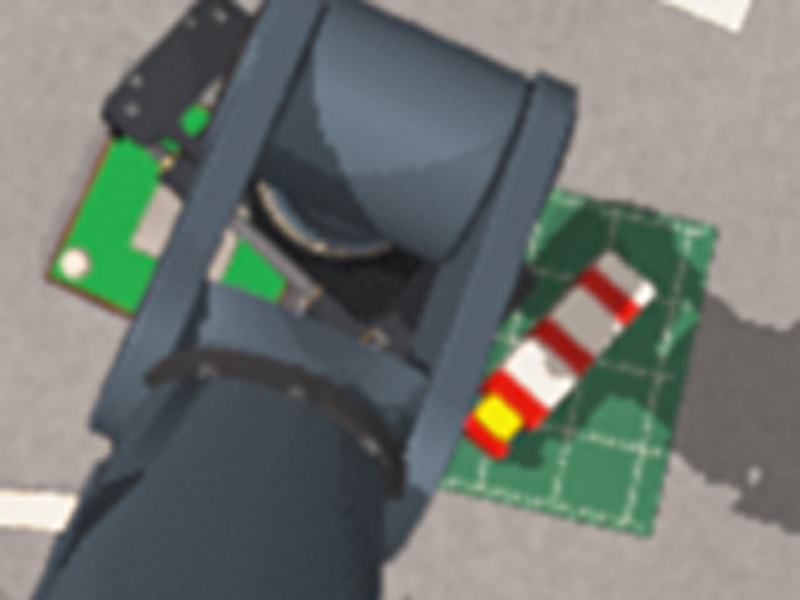

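The tower lies on the mat, with the foot at top px (446.7,234) and the roof end at (416.4,268.4). The tower's axis position is known from the jaws, so I use it to calibrate the cameras locally. Then I refine the pad estimate.

Run:
```python
from plan import *
from fit import fit
import fit as F
T=load('top12');S=load('side12')
c=np.array([469.6,-282.1,0]);x=np.array([-.732,.681,0]);y=np.array([-x[1],x[0],0])
for n,u,v,z in [('fA',612,250,35),('fB',655,290,35),('rA',465,425,33),('rB',500,460,33),('shA',490,373,35),('shB',540,430,35)]:
    p=atz(T,u/5+320,v/5+180,z); d=p-c; print(n,p.round(1),'ax',(d@x).round(1),'lat',(d@y).round(1))
# side: foot top-near corner etc. offset (310,260) scale 5
for n,u,v,z in [('footTopR',405,405,35),('footBotNear',383,495,3),('roofTop',178,335,33)]:
    p=atz(S,u/5+310,v/5+260,z); d=p-c; print('side',n,p.round(1),'ax',(d@x).round(1),'lat',(d@y).round(1))
os_=np.array([310,260])
# base/pad, order +x-y, -x-y, -x+y, +x+y
tb=np.array([[338,170],[250,368],[50,275],[145,78]])/5+[320,180]
sb=np.roll(np.array([[373,68],[367,213],[145,202],[155,48]])/5+os_,3,0)
print('base',F.fit(120,120,tb,sb,[538,-93,-.45,16]))
tpad=np.array([[257,197],[218,287],[132,245],[175,160]])/5+[320,180]
spad=np.roll(np.array([[307,93],[305,160],[210,156],[215,88]])/5+os_,3,0)
print('pad',F.fit(50,50,tpad,spad,[538,-93,-.45,16]))
```

```text
fA [ 517.2 -309.4   35. ] ax -53.5 lat -12.5
fB [ 496.1 -331.3   35. ] ax -52.9 lat 18.0
rA [ 426.7 -230.9   33. ] ax 66.3 lat -8.3
rB [ 408.4 -248.7   33. ] ax 67.6 lat 17.2
shA [ 453.5 -244.1   35. ] ax 37.6 lat -16.9
shB [ 423.7 -269.5   35. ] ax 42.2 lat 22.1
side footTopR [ 521.6 -311.2   35. ] ax -57.9 lat -14.1
side footBotNear [ 502.7 -334.     3. ] ax -59.6 lat 15.4
side roofTop [ 437.7 -233.3   33. ] ax 56.6 lat -14.1
base (array([ 5.38877740e+02, -9.48653215e+01, -4.44655517e-01,  1.17925928e+01]), np.float64(2.239889846211952), array([ 1.8, -1.4,  0.6, -0.1, -0.7, -0.6, -0.7, -2. , -0. ,  1.6, -2.2,
        0.1, -1.2, -0.2, -0.8, -0.8]))
pad (array([ 5.38285721e+02, -9.45591402e+01, -4.41002516e-01,  1.69146953e+01]), np.float64(1.4167947525450586), array([ 0.6, -0.6,  0.6, -1.4,  0.5, -0.9, -0.3, -1. , -1. ,  0.2, -1.1,
       -0.5, -1.2,  0.1, -0.9,  0.5]))
```

```bash
cat > kin.py <<'E'
from plan import *
from scipy.optimize import least_squares
D=[([1.089,.528,1.434,0,1.181,-.179],[186.6,595.8,221.7],None),
([.412,.452,1.781,0,.913,.55],[408.3,299.7,166.9],None),
([-.003,.696,1.666,.002,.769,1.036],[574.8,109.8,61.4],None),
([.081,.728,1.372,-.127,1.292,1.176],[589,122.1,122.9],[-.234,-.141,-.962]),
([.152,.885,.974,-.207,1.81,1.202],[631.4,147.4,168.1],[-.461,-.272,-.845]),
([.198,1.111,.524,-.309,2.259,1.141],[681,177,184.2],[-.622,-.364,-.694]),
([.145,.723,.772,-.104,1.901,1.166],[692,182.9,337.2],[-.235,-.133,-.963]),
([.052,.817,1.536,-.005,.784,1.069],[620.9,142.2,13.9],None),
([-.745,.757,1.773,.001,.61,-1.567],[469.3,-281.7,10.],None),
([-.438,.424,1.682,.002,1.037,-1.256],[518.6,-119.8,206.8],None)]
def fk(j,k):
    a,dl,d1,L2,L3,e,Lt,s4=k
    R1=R.from_euler('z',j[0]); R2=R1*R.from_euler('y',j[1]); R3=R2*R.from_euler('y',j[2])
    R4=R3*R.from_euler('z',s4*j[3]); R5=R4*R.from_euler('y',j[4]); R6=R5*R.from_euler('z',j[5])
    p=R1.apply([a,dl,d1])+R2.apply([0,0,L2])+R3.apply([e,0,L3])+R5.apply([0,0,Lt]); return p,R5,R6
def res(k):
    o=[]
    for j,p,z in D:
        q,R5,_=fk(j,np.append(k,1)); o+=list(q-p)
        if z is not None: o+=list(200*(R5.as_matrix()[:,2]-z))
    return np.array(o)
sol=least_squares(res,[50,113,400,400,400,0,200])
K=np.append(sol.x,1)
if __name__=='__main__':
    print(sol.x.round(1),np.abs(sol.fun).max())
    for j,p,z in D[3:5]:
        print(fk(j,K)[2].as_matrix().round(2).tolist())
E
python3 kin.py
```

```text
[ -0.  111.  273.6 587.6 391.7 113.8 304.9] 0.3944522601609606
[[-0.5, 0.83, -0.23], [0.86, 0.48, -0.14], [-0.0, -0.27, -0.96]]
[[-0.5, 0.73, -0.46], [0.86, 0.42, -0.27], [-0.0, -0.54, -0.84]]
```

The kinematic model fits to 0.4 mm. I use it to check the planned tilted grasp and place poses.

```bash
cat >> kin.py <<'E'
lo=np.array([-3.08,-.75,.22,-1.43,0,-2.85]);hi=np.array([3.08,2.2,2.44,4.57,2.65,2.85])
def ik(p,rot,seed):
    def f(j):
        q,_,r6=fk(j,K); r=r6*R.from_euler('z',np.pi/2)
        return np.concatenate([(q-p)/100,(r.inv()*rot).as_rotvec()])
    s=least_squares(f,np.clip(seed,lo+.01,hi-.01),bounds=(lo,hi)); return s.x,np.linalg.norm(s.fun)
E
python3 - <<'E'
from kin import *
st()
seed=state()['joint_positions']
x=np.array([-.732,.681,0])
mid=np.array([467.8,-280.4,19]); g=mid+16*x
for al in (0,.2,.3,.4,.5,.6):
    rot=tilt(Rt(2.392),-al); z=rot.as_matrix()[:,2]
    tcp=g+z*9; j,e=ik(tcp,rot,[-.75,.7,1.8,0,.5,-1.57]); print('pick',al,tcp.round(1),j.round(2),round(e,4))
    # place: roof heading x'->up ; horizontal backward dir angle -.443 => tool x (before tilt) heading = -.443+pi
    h=-.443+np.pi
    r2=tilt(Rt(h),np.pi/2-al); gp=np.array([538.3,-94.5,17+76.]); z2=r2.as_matrix()[:,2]
    j2,e2=ik(gp+z2*9,r2,[-.4,1.,1.,0,2.,-1.57]); print('   place',z2.round(2),j2.round(2),round(e2,4))
E
```

```text
t 17.9 p [ 516.3 -121.5  206.2] x [-0.727  0.687  0.004] z [-0.003  0.002 -1.   ] F [ 0.2 -1.   0.6] gap 48.1 j [-4.420e-01  4.240e-01  1.685e+00  1.000e-03  1.037e+00 -1.257e+00]
pick 0 [ 456.1 -269.5   10. ] [-0.74  0.75  1.82 -0.    0.58 -1.57] 0.0
   place [-0.9   0.43 -0.  ] [-0.4   1.34  0.84  0.07  2.53 -1.51] 0.0
pick 0.2 [ 457.4 -270.7   10.2] [-0.74  0.73  1.96 -0.    0.25 -1.56] 0.0
   place [-0.89  0.42 -0.2 ] [-0.4   1.25  0.91  0.06  2.36 -1.52] 0.0
pick 0.3 [ 458.  -271.3   10.4] [-0.74  0.74  2.03 -0.03  0.07 -1.54] 0.0
   place [-0.86  0.41 -0.3 ] [-0.4   1.2   0.95  0.05  2.27 -1.52] 0.0
pick 0.4 [ 458.7 -271.9   10.7] [-0.74  0.74  2.06 -1.43  0.   -0.13] 0.0616
   place [-0.83  0.39 -0.39] [-0.4   1.15  0.99  0.05  2.17 -1.53] 0.0
pick 0.5 [ 459.2 -272.4   11.1] [-0.74  0.74  2.06 -0.49  0.   -1.08] 0.1586
   place [-0.79  0.38 -0.48] [-0.4   1.1   1.04  0.04  2.07 -1.53] 0.0
pick 0.6 [ 459.8 -273.    11.6] [-0.74  0.74  2.06 -0.33  0.   -1.24] 0.2555
   place [-0.75  0.35 -0.56] [-0.4   1.05  1.1   0.04  1.97 -1.53] 0.0
```

Run:
```python
from kin import *
x=np.array([-.732,.681,0]); mid=np.array([467.8,-280.4,19]); g=mid+24*x; al=.2
rot=tilt(Rt(2.392),-al); z=rot.as_matrix()[:,2]
tcp=g+z*9; print('pick tcp',tcp,ik(tcp,rot,[-.75,.7,1.8,0,.5,-1.57]))
hov=tcp-80*z; print('hov',hov,ik(hov,rot,[-.75,.7,1.8,0,.5,-1.57]))
h=-.443+np.pi; r2=tilt(Rt(h),np.pi/2-al); z2=r2.as_matrix()[:,2]; gp=np.array([538.3,-94.5,17+84.])
for b in (0,40,80):
  for up in (0,60,120): 
    j,e=ik(gp+z2*9-b*z2+[0,0,up],r2,[-.4,1.2,.9,0,2.2,-1.5]); print(b,up,j.round(2),round(e,4))
plan(hov,rot,-.1,minrows=4)
```

```text
pick tcp [ 451.5407736  -265.27425342   10.1794008 ] (array([-0.74406199,  0.72784886,  1.9824821 , -0.00479371,  0.23126723,
       -1.56070982]), np.float64(6.021596130817975e-12))
hov [ 439.90723048 -254.4453341    88.58472703] (array([-0.74386011,  0.55009905,  1.98898405, -0.00290727,  0.40251428,
       -1.56250313]), np.float64(1.5680887256274307e-12))
0 0 [-0.4   1.23  0.91  0.06  2.37 -1.52] 0.0
0 60 [-0.4   1.15  0.93  0.06  2.43 -1.52] 0.0
0 120 [-0.4   1.08  0.94  0.07  2.49 -1.51] 0.0
40 0 [-0.4   1.27  0.76  0.06  2.48 -1.51] 0.0
40 60 [-0.4   1.2   0.78  0.07  2.53 -1.51] 0.0
40 120 [-0.4   1.13  0.79  0.08  2.6  -1.5 ] 0.0
80 0 [-0.4   1.33  0.59  0.07  2.59 -1.5 ] 0.0
80 60 [-0.4   1.25  0.61  0.08  2.65 -1.49] 0.0
80 120 [-0.41  1.15  0.65  0.1   2.65 -1.47] 0.0675
[[-0.1,-0.72,-2.98,2.35,0,-0.041,-0.001],[-0.1,-0.62,-2.98,2.38,0,-0.041,-0.001],[-0.1,-0.52,-2.98,2.4,0,-0.041,-0.001],[-0.1,-0.42,-2.99,2.42,0,-0.041,-0.001],[-0.1,-0.32,-2.99,2.43,0,-0.041,-0.001]]
```

All reachable. I go to the tilted hover pose.

Request:
send_rows:
  series:
    - [-0.1,-0.6,-3.0,2.0,0,-0.04,0]
    - [-0.1,-0.6,-3.0,2.0,0,-0.04,0]
    - [-0.1,-0.5,-3.0,2.2,0,-0.04,0]
    - [-0.1,-0.4,-3.0,2.2,0,-0.04,0]
    - [-0.1,-0.3,-2.0,1.5,0,-0.04,0]

```text
time_s: 18.4
eef_pos: [441.2, -252.3, 108.5]
ee_rot: [0.367, 0.924, -0.039, 0.098]
wrist_force: [-0.2, 0.3, -1.0]
finger_gap: 47.7
```

Run:
```python
from plan import *
st()
rot=tilt(Rt(2.392),-.2);z=rot.as_matrix()[:,2]
plan(np.array([451.5,-265.3,10.2])-45*z,rot,-.1,minrows=4)
```

```text
t 18.4 p [ 441.2 -252.3  108.5] x [-0.712  0.67  -0.209] z [ 0.152 -0.144 -0.978] F [-0.2  0.3 -1. ] gap 47.7 j [-0.737  0.508  1.983 -0.011  0.44  -1.542]
[[-0.1,0.1,-0.06,1.36,-0.001,0.003,-0.001],[-0.1,0.1,-0.06,1.36,-0.001,0.003,-0.001],[-0.1,0.09,-0.06,1.36,-0.001,0.003,-0.001],[-0.1,0.09,-0.06,1.37,-0.001,0.003,-0.001],[-0.1,0,0,0,0,0,0]]
```

Request:
send_rows:
  series:
    - [-0.1,0.1,-0.05,1.4,0,0.003,0]
    - [-0.1,0.1,-0.05,1.4,0,0.003,0]
    - [-0.1,0.1,-0.05,1.3,0,0.003,0]
    - [-0.1,0.1,-0.05,0.8,0,0,0]
    - [-0.1,0,0,0,0,0,0]

```text
time_s: 18.9
eef_pos: [433.1, -262.6, 54.4]
ee_rot: [0.374, 0.923, -0.037, 0.087]
wrist_force: [-0.3, 0.1, 0.3]
finger_gap: 48.0
```

Run:
```python
from plan import *
st()
rot=tilt(Rt(2.392),-.2);z=rot.as_matrix()[:,2]
plan(np.array([451.5,-265.3,10.2])-2*z,rot,-.1,minrows=4)
snap('side','side13'); crop('side13',310,260,430,390,5,'s17')
```

```text
t 18.9 p [ 433.1 -262.6   54.4] x [-0.705  0.684 -0.188] z [ 0.133 -0.134 -0.982] F [-0.3  0.1  0.3] gap 48.0 j [-0.763  0.624  2.003 -0.015  0.325 -1.55 ]
[[-0.1,-0.16,0.28,1.11,-0.002,-0.003,-0.005],[-0.1,-0.16,0.27,1.11,-0.002,-0.003,-0.005],[-0.1,-0.16,0.27,1.11,-0.002,-0.003,-0.005],[-0.1,-0.16,0.27,1.11,-0.002,-0.003,-0.005],[-0.1,0,0,0,0,0,0]]
```

View pics/s17.png

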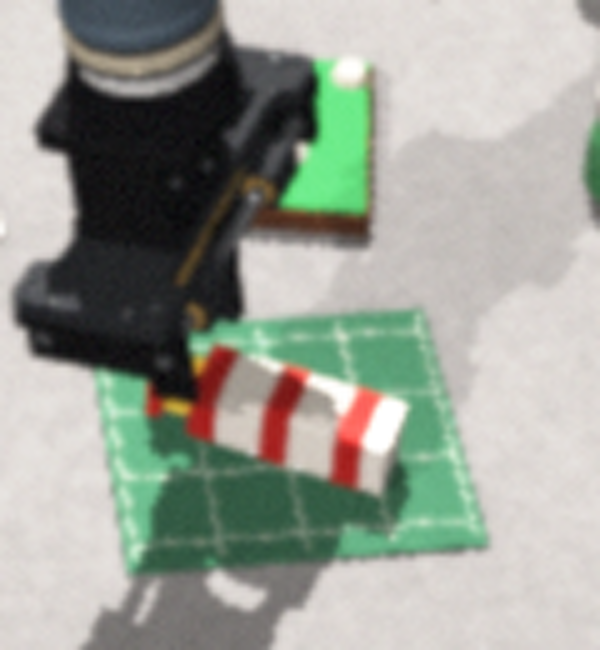

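I correct the lateral offset first, while still high, then go down.

Request:
send_rows:
  series:
    - [-0.1,-0.3,0.6,0,0,0,0]
    - [-0.1,-0.2,0.4,0,0,-0.01,-0.015]
    - [-0.1,0,0,0,0,0,0]
    - [-0.1,0,0,0,0,0,0]
    - [-0.1,0,0,0,0,0,0]

```text
time_s: 19.45
eef_pos: [445.9, -258.9, 58.3]
ee_rot: [0.365, 0.925, -0.041, 0.094]
wrist_force: [0.1, -0.9, 0.1]
finger_gap: 47.9
```

Run:
```python
from plan import *
st()
rot=tilt(Rt(2.392),-.2);z=rot.as_matrix()[:,2]
plan(np.array([451.5,-265.3,10.2])-2*z,rot,-.1,minrows=4)
```

```text
t 19.45 p [ 445.9 -258.9   58.3] x [-0.715  0.668 -0.204] z [ 0.145 -0.144 -0.979] F [ 0.1 -0.9  0.1] gap 47.9 j [-0.737  0.62   1.99  -0.03   0.326 -1.528]
[[-0.1,0.04,-0.01,1.17,-0.002,0.001,0],[-0.1,0.04,-0.02,1.17,-0.002,0.001,0],[-0.1,0.03,-0.02,1.17,-0.002,0.001,0],[-0.1,0.03,-0.02,1.17,-0.002,0.001,0],[-0.1,0,0,0,0,0,0]]
```

Request:
send_rows:
  series:
    - [-0.1,0,0,1.2,0,0,0]
    - [-0.1,0,0,1.1,0,0,0]
    - [-0.1,0,0,0.6,0,0,0]
    - [-0.1,0,0,0,0,0,0]
    - [-0.1,0,0,0,0,0,0]

```text
time_s: 19.95
eef_pos: [450.3, -263.3, 26.7]
ee_rot: [0.365, 0.925, -0.041, 0.094]
wrist_force: [-0.4, 0.5, -0.1]
finger_gap: 48.4
```

Run:
```python
from plan import *
st()
rot=tilt(Rt(2.392),-.2);z=rot.as_matrix()[:,2]
plan(np.array([451.5,-265.3,10.2])-1*z,rot,-.1,minrows=2)
```

```text
t 19.95 p [ 450.3 -263.3   26.7] x [-0.715  0.668 -0.203] z [ 0.144 -0.144 -0.979] F [-0.4  0.5 -0.1] gap 48.4 j [-0.738  0.692  1.986 -0.037  0.26  -1.522]
[[-0.1,0.06,-0.03,0.78,-0.004,0.002,-0.001],[-0.1,0.06,-0.03,0.78,-0.004,0.002,-0.001],[-0.1,0,0,0,0,0,0],[-0.1,0,0,0,0,0,0],[-0.1,0,0,0,0,0,0]]
```

Request:
send_rows:
  series:
    - [-0.1,0.05,0,0.8,-0.004,0.002,0]
    - [-0.1,0.05,0,0.6,0,0,0]
    - [-0.1,0,0,0,0,0,0]
    - [-0.1,0,0,0,0,0,0]
    - [-0.1,0,0,0,0,0,0]

```text
time_s: 20.45
eef_pos: [451.6, -264.9, 11.4]
ee_rot: [0.365, 0.925, -0.038, 0.093]
wrist_force: [-0.1, -0.4, -0.3]
finger_gap: 47.9
```

Run:
```python
from plan import *
st()
rot=tilt(Rt(2.392),-.2);z=rot.as_matrix()[:,2]
plan(np.array([451.5,-265.3,10.2])-1*z,rot,-.1,minrows=2)
snap('side','side14'); crop('side14',310,260,430,390,5,'s18')
```

```text
t 20.45 p [ 451.6 -264.9   11.4] x [-0.716  0.669 -0.201] z [ 0.145 -0.139 -0.98 ] F [-0.1 -0.4 -0.3] gap 47.9 j [-0.741  0.725  1.984 -0.02   0.23  -1.541]
[[-0.1,0,-0.02,0.01,-0.001,0.001,-0.001],[-0.1,0,-0.02,0.01,-0.001,0.001,-0.001],[-0.1,0,0,0,0,0,0],[-0.1,0,0,0,0,0,0],[-0.1,0,0,0,0,0,0]]
```

View pics/s18.png

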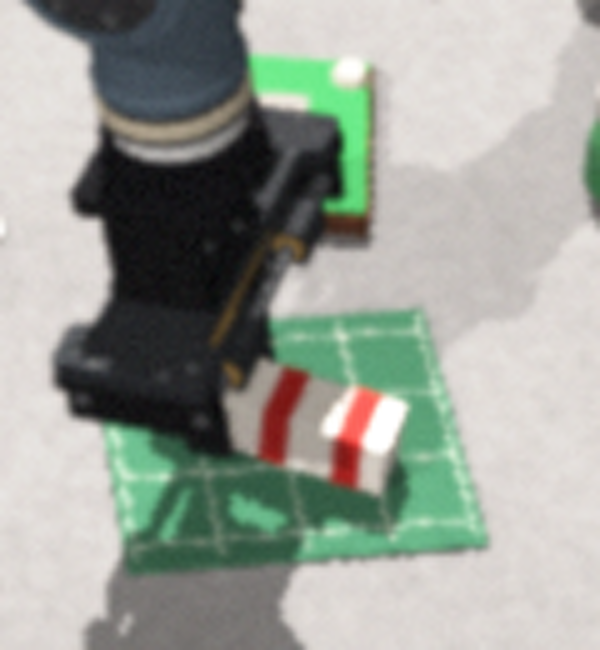

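The pads are at the top of the shaft. I grip with 40 N and lift.

Request:
send_rows:
  series:
    - [1,0,0,0,0,0,0]
    - [1,0,0,0,0,0,0]
    - [1,0,0,0,0,0,0]
    - [1,0,0,0,0,0,0]
    - [1,0,0,0,0,0,0]
  squeeze: 40

```text
time_s: 21.0
eef_pos: [451.7, -264.9, 12.1]
ee_rot: [0.365, 0.925, -0.038, 0.094]
wrist_force: [0.5, 0.2, -0.9]
finger_gap: 31.8
```

Run:
```python
from plan import *
st(); s=state(); print(s['eef_pos'],s['ee_rot'])
```

```text
t 21.0 p [ 451.7 -264.9   12.1] x [-0.716  0.669 -0.202] z [ 0.146 -0.139 -0.979] F [ 0.5  0.2 -0.9] gap 31.8 j [-0.741  0.724  1.984 -0.02   0.23  -1.541]
[ 451.73794221 -264.86286825   12.10195311] [ 0.36522487  0.92538201 -0.03832608  0.09386186]
```

Request:
send_rows:
  series:
    - [1,0,0,-1.5,0,0,0]
    - [1,0,0,-2.5,0,0,0]
    - [1,0,0,-3.5,0,0,0]
    - [1,0,0,-3.5,0,0,0]
    - [1,0,0,-3.5,0,0,0]

```text
time_s: 21.5
eef_pos: [427.4, -242.2, 152.9]
ee_rot: [0.366, 0.926, -0.036, 0.087]
wrist_force: [0.7, -0.1, 0.2]
finger_gap: 31.8
```

Run:
```python
from plan import *
st()
snap('side','side15'); crop('side15',290,200,430,390,4,'s19')
h=-.443+np.pi; r2=tilt(Rt(h),np.pi/2-.2)
# grasp-axis point 9 behind TCP over pad, high
z2=r2.as_matrix()[:,2]
plan(np.array([538.3,-94.5,240.])+9*z2,r2,1,minrows=15)
```

```text
t 21.5 p [ 427.4 -242.2  152.9] x [-0.717  0.671 -0.187] z [ 0.135 -0.13  -0.982] F [ 0.7 -0.1  0.2] gap 31.8 j [-0.74   0.406  1.969 -0.009  0.578 -1.552]
[[1,0.09,1.2,-0.57,0.013,0.104,-0.019],[1,0.13,1.2,-0.57,0.013,0.104,-0.019],[1,0.16,1.19,-0.57,0.013,0.104,-0.019],[1,0.2,1.19,-0.57,0.013,0.104,-0.019],[1,0.24,1.19,-0.56,0.013,0.104,-0.019]]
[[1,0.27,1.18,-0.55,0.013,0.104,-0.019],[1,0.3,1.18,-0.53,0.013,0.104,-0.019],[1,0.34,1.18,-0.52,0.013,0.104,-0.019],[1,0.37,1.18,-0.49,0.013,0.104,-0.019],[1,0.39,1.18,-0.47,0.013,0.104,-0.019]]
[[1,0.42,1.19,-0.44,0.013,0.104,-0.019],[1,0.44,1.19,-0.41,0.013,0.104,-0.019],[1,0.46,1.19,-0.38,0.013,0.104,-0.019],[1,0.47,1.2,-0.35,0.013,0.104,-0.019],[1,0.48,1.2,-0.31,0.013,0.104,-0.019]]
```

View pics/s19.png

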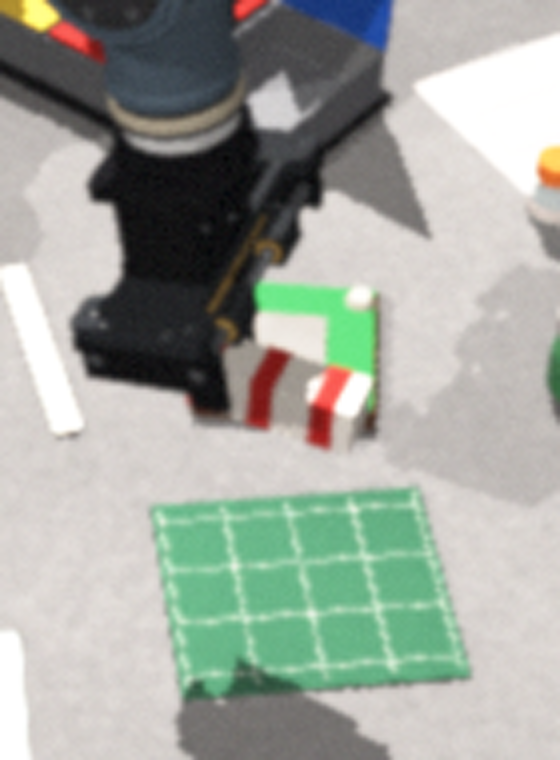

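```bash
cat > tw.py <<'E'
from plan import *
Rg=R.from_quat([0.36522487,0.92538201,-0.03832608,0.09386186]); pg=np.array([451.738,-264.863,12.102])
m=Rg.as_matrix(); yj=m[:,1]*[1,1,0]; yj/=np.linalg.norm(yj); xt=np.cross(yj,[0,0,-1.]); 
axial=2.5   # est. of mid along xt from first TCP
mid=np.array([469.6,-282.1,19.])+axial*np.array([-.732,.681,0])
mid=mid+yj*((pg-mid)@yj)          # centred by the jaws
RT=R.from_matrix(np.array([xt,np.cross([0,0,1.],xt),[0,0,1.]]).T)   # tower frame at grasp
foot=mid-60*xt
rel=Rg.inv()*RT; footT=Rg.inv().apply(foot-pg)      # tower rot and foot in tool frame
def tower(s=None):
    s=s or state(); r=R.from_quat(s['ee_rot']); return s['eef_pos']+r.apply(footT), r*rel
def target(footpos,psi=-.443):
    B=np.array([np.cos(psi),np.sin(psi),0]); up=np.array([0,0,1.]); rt=R.from_matrix(np.array([up,np.cross(B,up),B]).T)
    r=rt*rel.inv(); return footpos-r.apply(footT), r
def rep():
    f,r=tower(); X=r.as_matrix()[:,0]; Z=r.as_matrix()[:,2]; print('foot',f.round(1),'tilt',np.arccos(X[2]).round(3),'X',X.round(3),'psi',np.arctan2(Z[1],Z[0]).round(3))
E
python3 - <<'E'
from tw import *
print(xt,np.degrees(np.arctan2(xt[1],xt[0])),footT); rep(); st()
p,r=target(np.array([538.3,-94.5,140.])); print(p,r.as_matrix()[:,2])
plan(p,r,1,minrows=15)
from kin import ik
print(ik(p,r,[-.4,1.2,.9,0,2.2,-1.5]))
E
```

```text
[-0.73028587  0.68314168  0.        ] 136.9103646297758 [-8.20195110e+01 -1.63562523e-02  9.84878141e+00]
foot [ 489.  -299.3  164.1] tilt 1.565 X [-0.73   0.683  0.006] psi -0.747
t 21.55 p [ 428.9 -243.   157.7] x [-0.717  0.67  -0.196] z [ 0.141 -0.135 -0.981] F [0.6 0.4 2.1] gap 31.5 j [-0.74   0.397  1.967 -0.009  0.581 -1.552]
[532.06786549 -91.54315989 222.32020742] [-0.88589187  0.41774139 -0.20171199]
[[1,0.1,1.21,-0.46,0.013,0.103,-0.019],[1,0.12,1.2,-0.47,0.013,0.103,-0.019],[1,0.15,1.2,-0.47,0.013,0.103,-0.019],[1,0.17,1.2,-0.47,0.013,0.103,-0.019],[1,0.2,1.19,-0.46,0.013,0.103,-0.019]]
[[1,0.22,1.19,-0.45,0.013,0.103,-0.019],[1,0.25,1.19,-0.44,0.013,0.103,-0.019],[1,0.27,1.19,-0.43,0.013,0.103,-0.019],[1,0.29,1.19,-0.42,0.013,0.103,-0.019],[1,0.31,1.19,-0.4,0.013,0.103,-0.019]]
[[1,0.33,1.19,-0.39,0.013,0.103,-0.019],[1,0.34,1.19,-0.37,0.013,0.103,-0.019],[1,0.36,1.2,-0.34,0.013,0.103,-0.019],[1,0.37,1.2,-0.32,0.013,0.103,-0.019],[1,0.38,1.2,-0.3,0.013,0.103,-0.019]]
(array([-0.40028518,  1.07620401,  0.93130024,  0.06610614,  2.5005706 ,
       -1.5096436 ]), np.float64(7.401412956273157e-12))
```

Now I raise it and rotate it upright while moving over the pad.

Request:
send_rows:
  series:
    - [1,0.1,1.2,-0.6,0.013,0.103,-0.019]
    - [1,0.1,1.2,-0.6,0.013,0.103,-0.019]
    - [1,0.15,1.2,-0.5,0.013,0.103,-0.019]
    - [1,0.15,1.2,-0.5,0.013,0.103,-0.019]
    - [1,0.2,1.2,-0.5,0.013,0.103,-0.019]

```text
time_s: 22.05
eef_pos: [459.7, -188.4, 187.2]
ee_rot: [0.321, 0.931, 0.025, -0.17]
wrist_force: [-0.0, -0.0, -1.5]
finger_gap: 32.0
```

Request:
send_rows:
  series:
    - [1,0.2,1.2,-0.45,0.013,0.103,-0.019]
    - [1,0.25,1.2,-0.45,0.013,0.103,-0.019]
    - [1,0.25,1.2,-0.45,0.013,0.103,-0.019]
    - [1,0.3,1.2,-0.4,0.013,0.103,-0.019]
    - [1,0.3,1.2,-0.4,0.013,0.103,-0.019]

```text
time_s: 22.55
eef_pos: [498.0, -136.9, 207.9]
ee_rot: [0.252, 0.87, 0.085, -0.416]
wrist_force: [0.3, 1.3, -1.1]
finger_gap: 31.2
```

Run:
```python
from tw import *
rep(); st()
p,r=target(np.array([538.3,-94.5,140.]))
plan(p,r,1,minrows=5)
```

```text
foot [ 534.5 -163.5  138.7] tilt 0.495 X [-0.378  0.287  0.88 ] psi -0.504
t 22.55 p [ 498.  -136.9  207.9] x [-0.527  0.367  0.767] z [-0.681  0.358 -0.639] F [ 0.3  1.3 -1.1] gap 31.2 j [-4.840e-01  8.270e-01  1.180e+00 -1.000e-03  2.012e+00 -1.491e+00]
[[1,0.2,1.11,-0.32,0.012,0.098,-0.019],[1,0.21,1.11,-0.32,0.012,0.098,-0.019],[1,0.21,1.11,-0.31,0.012,0.098,-0.019],[1,0.22,1.11,-0.3,0.012,0.098,-0.019],[1,0.23,1.11,-0.29,0.012,0.098,-0.019]]
```

Request:
send_rows:
  series:
    - [1,0.2,1.1,-0.3,0.012,0.098,-0.019]
    - [1,0.2,1.1,-0.3,0.012,0.098,-0.019]
    - [1,0.2,1.1,-0.3,0.012,0.098,-0.019]
    - [1,0.2,1.0,-0.3,0.012,0.08,-0.019]
    - [1,0,0.3,0,0.01,0.03,-0.01]

```text
time_s: 23.05
eef_pos: [528.2, -97.4, 212.2]
ee_rot: [0.177, 0.777, 0.129, -0.591]
wrist_force: [-0.5, -0.1, -1.6]
finger_gap: 31.9
```

Run:
```python
from tw import *
rep(); st()
p,r=target(np.array([538.3,-94.5,90.]))
plan(p,r,1,minrows=5)
snap('side','side16');snap('top','top16'); crop('side16',290,130,470,330,4,'s20');crop('top16',310,120,430,270,5,'t20')
```

```text
foot [ 539.3 -103.4  130.5] tilt 0.07 X [-0.059  0.038  0.998] psi -0.442
t 23.05 p [528.2 -97.4 212.2] x [-0.24   0.122  0.963] z [-0.872  0.408 -0.269] F [-0.5 -0.1 -1.6] gap 31.9 j [-0.407  1.055  0.955  0.045  2.429 -1.52 ]
[[1,-0.77,0.15,0.2,0,0.014,-0.002],[1,-0.77,0.14,0.18,0,0.014,-0.002],[1,-0.78,0.14,0.17,0,0.014,-0.002],[1,-0.78,0.14,0.16,0,0.014,-0.002],[1,-0.78,0.14,0.15,0,0.014,-0.002]]
```

View pics/s20.png

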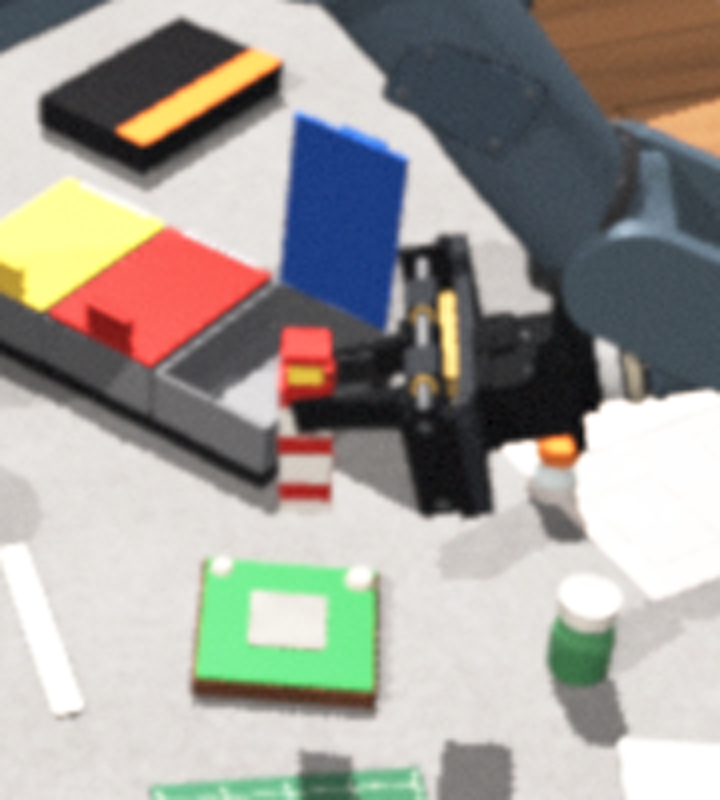

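View pics/t20.png

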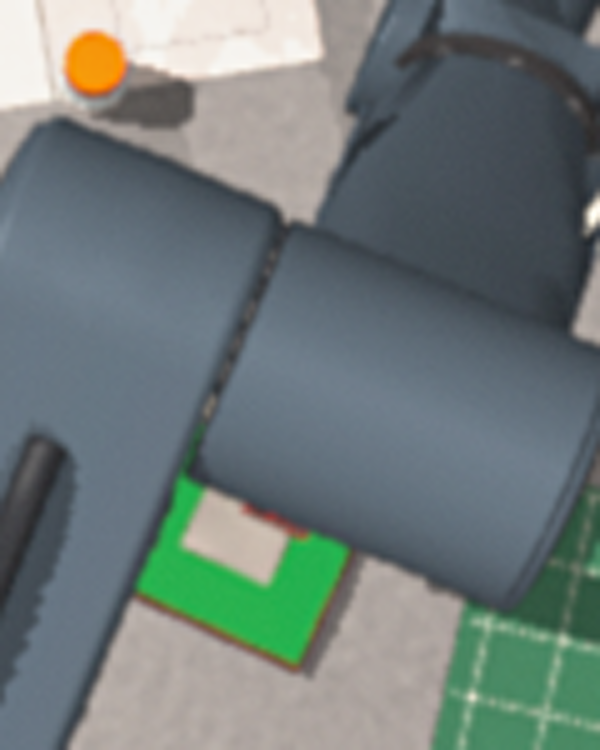

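The tower is upright above the pad. I descend while correcting.

Request:
send_rows:
  series:
    - [1,-0.8,0.15,0.2,0,0.014,0]
    - [1,-0.8,0.15,0.2,0,0.014,0]
    - [1,-0.8,0.15,0.15,0,0.014,0]
    - [1,-0.7,0.15,0.15,0,0.014,0]
    - [1,0,0,0,0,0.005,0]

```text
time_s: 23.65
eef_pos: [530.7, -94.0, 179.8]
ee_rot: [0.174, 0.759, 0.134, -0.613]
wrist_force: [-0.2, -0.5, -1.7]
finger_gap: 31.7
```

Run:
```python
from tw import *
rep(); st()
p,r=target(np.array([538.3,-94.5,55.]))
plan(p,r,1,minrows=4)
```

```text
foot [537.5 -98.2  97.6] tilt 0.016 X [-0.006  0.015  1.   ] psi -0.445
t 23.65 p [530.7 -94.  179.8] x [-0.189  0.101  0.977] z [-0.883  0.417 -0.214] F [-0.2 -0.5 -1.7] gap 31.7 j [-0.404  1.123  0.933  0.056  2.44  -1.509]
[[1,-1.04,0.08,0.22,0,0.003,-0.003],[1,-1.04,0.08,0.22,0,0.003,-0.003],[1,-1.04,0.07,0.22,0,0.003,-0.003],[1,-1.04,0.07,0.21,0,0.003,-0.003],[1,0,0,0,0,0,0]]
```

Request:
send_rows:
  series:
    - [1,-1.1,0.1,0.2,0,0.003,-0.003]
    - [1,-1.1,0.1,0.2,0,0.003,-0.003]
    - [1,-1.0,0.1,0.2,0,0.003,-0.003]
    - [1,-0.4,0.05,0.1,0,0.003,-0.003]
    - [1,0,0,0,0,0,0]

```text
time_s: 24.15
eef_pos: [532.8, -91.4, 139.5]
ee_rot: [0.169, 0.756, 0.139, -0.617]
wrist_force: [0.2, 0.2, -1.2]
finger_gap: 31.8
```

Run:
```python
from tw import *
rep(); st()
p,r=target(np.array([538.3,-94.5,30.]))
plan(p,r,1,minrows=4)
snap('side','side17');snap('top','top17'); crop('side17',290,150,470,330,4,'s21');crop('top17',310,120,430,270,5,'t21')
```

```text
foot [539.1 -94.2  57.2] tilt 0.002 X [ 0.    -0.002  1.   ] psi -0.443
t 24.15 p [532.8 -91.4 139.5] x [-0.182  0.084  0.98 ] z [-0.886  0.419 -0.201] F [ 0.2  0.2 -1.2] gap 31.8 j [-0.4    1.183  0.915  0.061  2.411 -1.519]
[[1,-0.66,-0.01,0.15,0,0,0],[1,-0.66,-0.01,0.15,0,0,0],[1,-0.66,-0.01,0.15,0,0,0],[1,-0.66,-0.01,0.15,0,0,0],[1,0,0,0,0,0,0]]
```

View pics/s21.png

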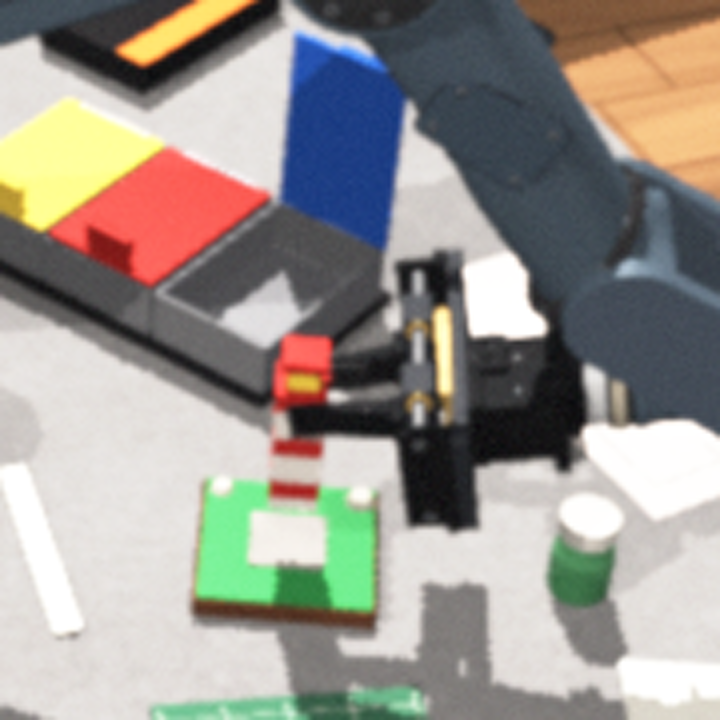

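View pics/t21.png

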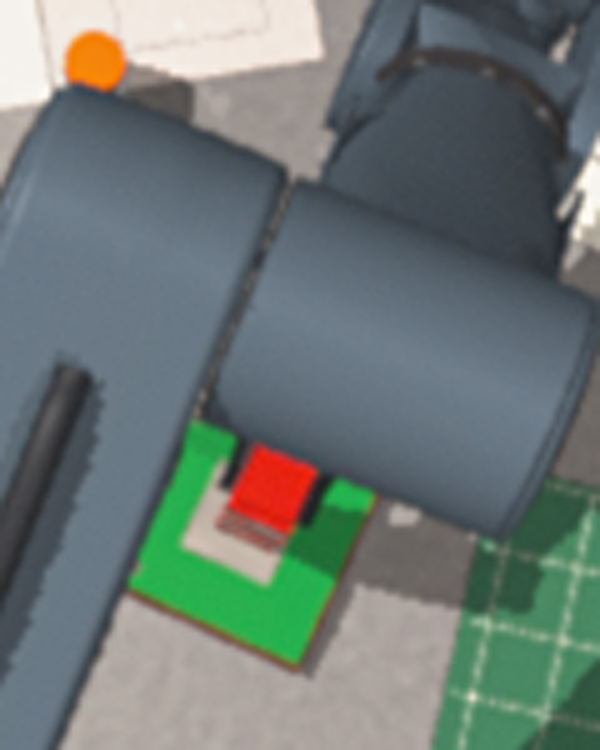

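The tower is vertical and square with the pad, and the gripper clears the bottle. I go lower, then check the centring.

Request:
send_rows:
  series:
    - [1,-0.7,0,0.15,0,0,0]
    - [1,-0.7,0,0.15,0,0,0]
    - [1,-0.7,0,0.15,0,0,0]
    - [1,-0.3,0,0.05,0,0,0]
    - [1,0,0,0,0,0,0]

```text
time_s: 24.75
eef_pos: [533.5, -91.7, 114.7]
ee_rot: [0.169, 0.757, 0.139, -0.615]
wrist_force: [-0.1, -0.4, -0.9]
finger_gap: 31.7
```

Run:
```python
from tw import *
rep(); st()
snap('side','side18');snap('top','top18'); crop('side18',330,225,410,305,8,'s22');crop('top18',330,180,400,260,9,'t22')
S=load('side18');T=load('top18'); f,r=tower()
c=np.array([[0,a,b] for a,b in((16,16),(16,-16),(-16,-16),(-16,16))])
print('side foot',((proj(S,f+r.apply(c))-[330,225])*8).round(0).tolist()); 
print('side shaft96',((proj(S,f+r.apply(c+[96,0,0]))-[330,225])*8).round(0).tolist()); 
print('top roof',((proj(T,f+r.apply(c*[1,14/16,14/16]+[120,0,0]))-[330,180])*9).round(0).tolist())
print('top shaft foot',((proj(T,f+r.apply(c))-[330,180])*9).round(0).tolist())
print('pad est side',((proj(S,np.array([538.3,-94.5,17]))-[330,225])*8).round(0),'top',((proj(T,np.array([538.3,-94.5,17]))-[330,180])*9).round(0))
```

```text
foot [540.  -94.6  32.4] tilt 0.003 X [-0.003 -0.001  1.   ] psi -0.443
t 24.75 p [533.5 -91.7 114.7] x [-0.186  0.085  0.979] z [-0.885  0.418 -0.204] F [-0.1 -0.4 -0.9] gap 31.7 j [-0.4    1.215  0.905  0.059  2.386 -1.521]
side foot [[302.0, 480.0], [204.0, 473.0], [208.0, 406.0], [305.0, 413.0]]
side shaft96 [[323.0, 258.0], [221.0, 250.0], [225.0, 185.0], [326.0, 192.0]]
top roof [[378.0, 304.0], [334.0, 398.0], [239.0, 354.0], [283.0, 260.0]]
top shaft foot [[343.0, 352.0], [297.0, 452.0], [197.0, 405.0], [243.0, 306.0]]
pad est side [246. 479.] top [265. 391.]
```

View pics/s22.png

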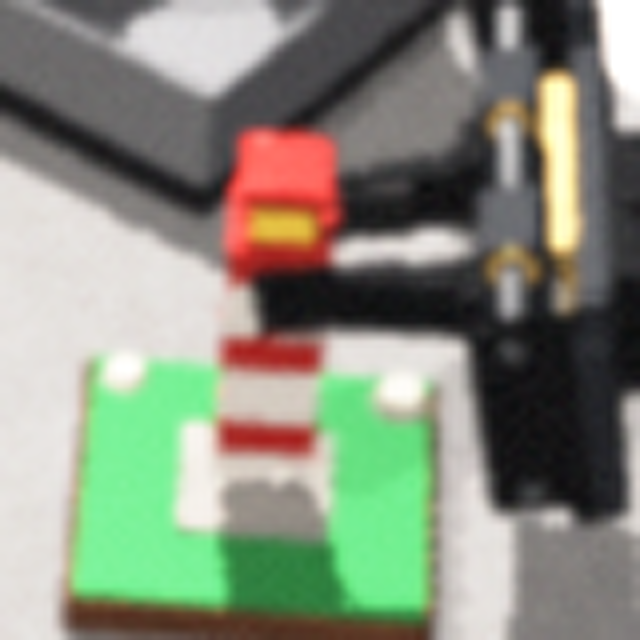

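View pics/t22.png

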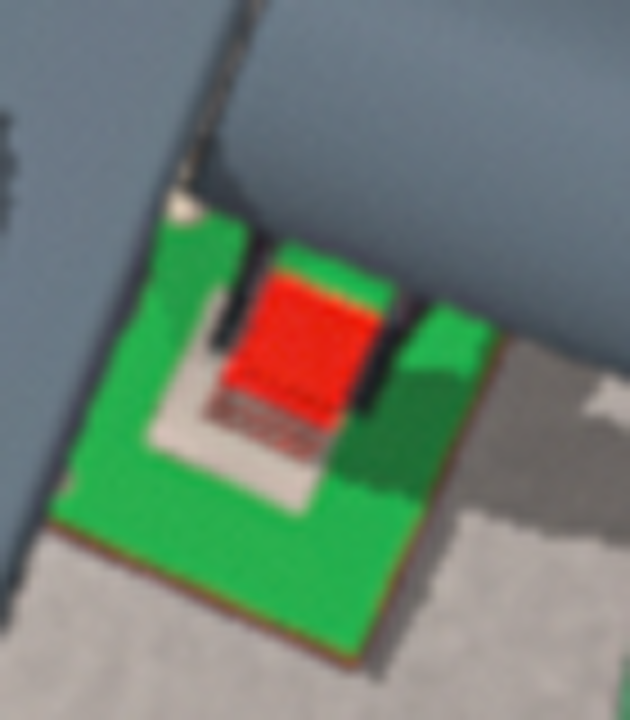

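Both views show the tower slightly toward +x of the pad centre, by about 2 mm. I aim for (537.7,-94.3) and lower to contact.

Run:
```python
from tw import *
p,r=target(np.array([537.7,-94.3,22.])); plan(p,r,1,minrows=3)
```

```text
[[1,-0.34,-0.02,0.14,0,0.001,0.001],[1,-0.34,-0.02,0.14,0,0.001,0.001],[1,-0.34,-0.02,0.14,0,0.001,0.001],[1,0,0,0,0,0,0],[1,0,0,0,0,0,0]]
```

Request:
send_rows:
  series:
    - [1,-0.35,0,0.2,0,0.001,0]
    - [1,-0.35,0,0.15,0,0,0]
    - [1,-0.3,0,0.15,0,0,0]
    - [1,0,0,0,0,0,0]
    - [1,0,0,0,0,0,0]

```text
time_s: 25.35
eef_pos: [531.0, -90.5, 104.0]
ee_rot: [0.169, 0.757, 0.139, -0.615]
wrist_force: [-0.9, -0.5, -1.5]
finger_gap: 31.8
```

Run:
```python
from tw import *
rep(); st()
p,r=target(np.array([537.7,-94.3,20.])); plan(p,r,1,minrows=1)
```

```text
foot [537.5 -93.4  21.7] tilt 0.004 X [-0.003 -0.001  1.   ] psi -0.443
t 25.35 p [531.  -90.5 104. ] x [-0.186  0.085  0.979] z [-0.885  0.418 -0.204] F [-0.9 -0.5 -1.5] gap 31.8 j [-0.4    1.226  0.91   0.058  2.369 -1.523]
[[1,-0.18,-0.06,-0.04,0.001,0.003,0.002],[1,0,0,0,0,0,0],[1,0,0,0,0,0,0],[1,0,0,0,0,0,0],[1,0,0,0,0,0,0]]
```

Request:
send_rows:
  series:
    - [1,-0.15,-0.05,0,0,0.003,0]
    - [1,0,0,0,0,0,0]
    - [1,0,0,0,0,0,0]
    - [1,0,0,0,0,0,0]
    - [1,-0.1,0,0.02,0,0,0]

```text
time_s: 25.85
eef_pos: [531.3, -91.2, 101.7]
ee_rot: [0.169, 0.757, 0.139, -0.616]
wrist_force: [0.4, -0.2, -0.9]
finger_gap: 31.5
```

Request:
send_rows:
  series:
    - [1,0,0,0,0,0,0]
    - [1,0,0,0,0,0,0]
    - [1,0,0,0,0,0,0]
    - [1,0,0,0,0,0,0]
    - [1,-0.1,0,0.02,0,0,0]

```text
time_s: 26.35
eef_pos: [531.4, -91.2, 100.7]
ee_rot: [0.169, 0.757, 0.139, -0.616]
wrist_force: [-0.4, -0.4, -1.4]
finger_gap: 31.5
```

Run:
```python
from tw import *
rep(); st()
snap('side','side19'); crop('side19',330,225,410,305,8,'s23')
```

```text
foot [537.7 -94.   18.4] tilt 0.002 X [-0.001 -0.002  1.   ] psi -0.443
t 26.35 p [531.4 -91.2 100.7] x [-0.184  0.084  0.979] z [-0.885  0.418 -0.202] F [-0.4 -0.4 -1.4] gap 31.5 j [-0.401  1.233  0.905  0.057  2.37  -1.524]
```

View pics/s23.png

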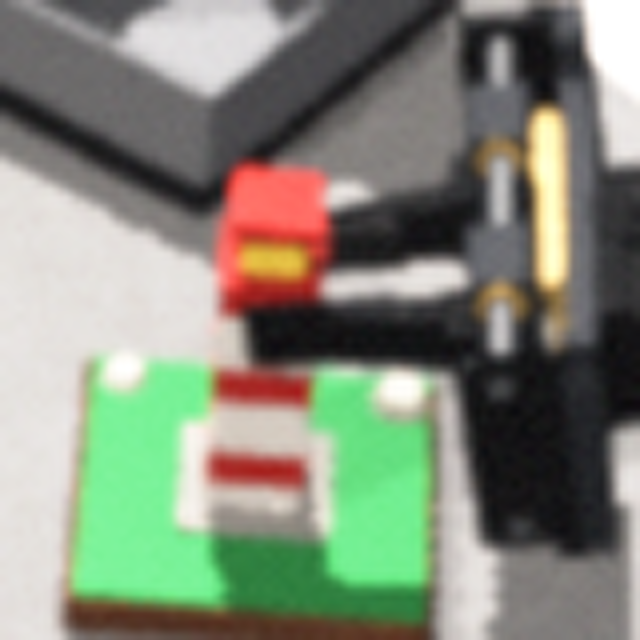

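Nearly there, and well centred in this view. I keep stepping down until contact.

Request:
send_rows:
  series:
    - [1,-0.1,0,0.02,0,0,0]
    - [1,0,0,0,0,0,0]
    - [1,0,0,0,0,0,0]
    - [1,0,0,0,0,0,0]
    - [1,-0.1,0,0.02,0,0,0]

```text
time_s: 26.9
eef_pos: [531.3, -91.2, 98.2]
ee_rot: [0.169, 0.757, 0.139, -0.616]
wrist_force: [0.1, 1.0, -0.5]
finger_gap: 31.5
```

Request:
send_rows:
  series:
    - [1,0,0,0,0,0,0]
    - [1,0,0,0,0,0,0]
    - [1,0,0,0,0,0,0]
    - [1,0,0,0,0,0,0]
    - [1,-0.1,0,0.02,0,0,0]

```text
time_s: 27.4
eef_pos: [531.3, -91.2, 97.2]
ee_rot: [0.169, 0.757, 0.139, -0.616]
wrist_force: [0.3, 1.2, 0.4]
finger_gap: 32.0
```

Request:
send_rows:
  series:
    - [1,0,0,0,0,0,0]
    - [1,0,0,0,0,0,0]
    - [1,0,0,0,0,0,0]
    - [1,0,0,0,0,0,0]
    - [1,-0.1,0,0.02,0,0,0]

```text
time_s: 27.9
eef_pos: [531.3, -91.2, 97.2]
ee_rot: [0.169, 0.756, 0.139, -0.617]
wrist_force: [1.2, 0.2, 3.1]
finger_gap: 31.6
```

Request:
send_rows:
  series:
    - [1,0,0,0,0,0,0]
    - [1,0,0,0,0,0,0]
    - [1,0,0,0,0,0,0]
    - [1,0,0,0,0,0,0]
    - [1,-0.1,0,0.02,0,0,0]

```text
time_s: 28.4
eef_pos: [531.3, -91.2, 97.2]
ee_rot: [0.169, 0.756, 0.139, -0.617]
wrist_force: [0.8, 0.7, 5.2]
finger_gap: 31.6
```

Run:
```python
from tw import *
rep(); st()
```

```text
foot [537.4 -93.9  14.9] tilt 0.004 X [ 0.002 -0.003  1.   ] psi -0.443
t 28.4 p [531.3 -91.2  97.2] x [-0.181  0.083  0.98 ] z [-0.886  0.419 -0.199] F [0.8 0.7 5.2] gap 31.6 j [-0.401  1.239  0.902  0.057  2.37  -1.524]
```

In contact (5 N, no further descent). I check both views before releasing.

Run:
```python
from tw import *
snap('side','side20');snap('top','top20'); crop('side20',330,225,410,305,8,'s24');crop('top20',330,180,400,260,9,'t24')
```

```text
(no output)
```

View pics/s24.png

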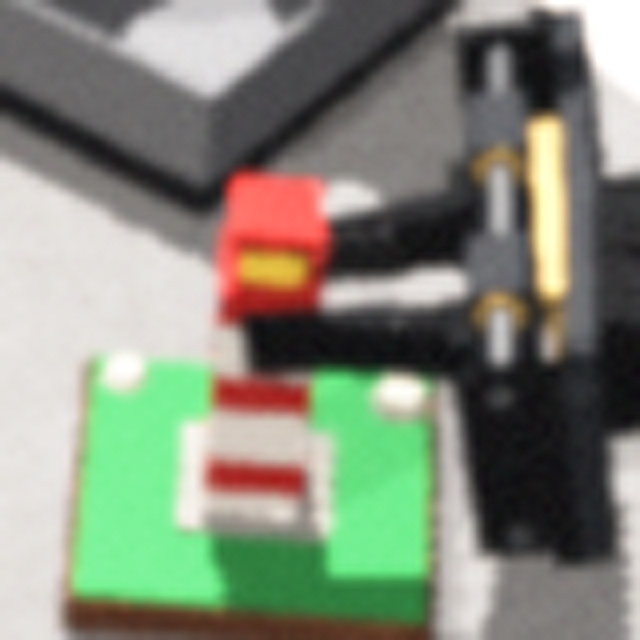

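View pics/t24.png

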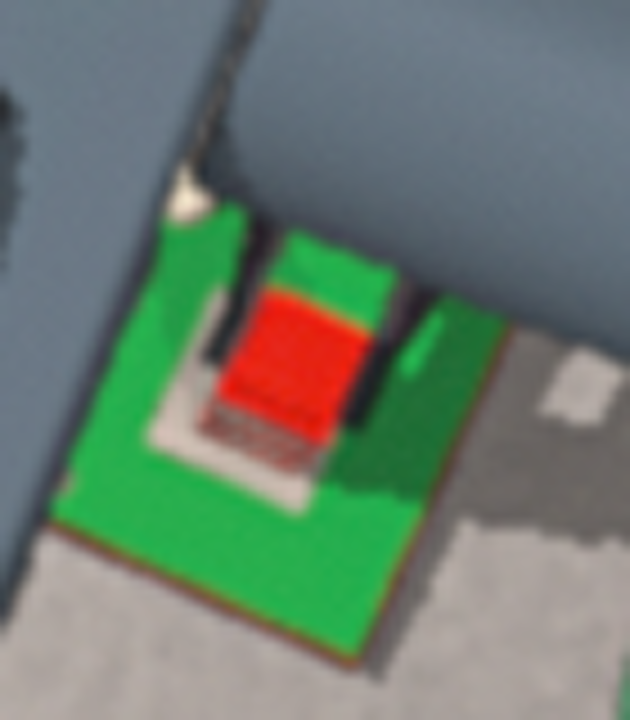

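Run:
```python
from tw import *
crop('side20',348,270,378,298,24,'s25');crop('top20',343,212,373,240,24,'t25')
S=load('side20');T=load('top20'); f,r=tower()
c=np.array([[0,a,b] for a,b in((16,16),(16,-16),(-16,-16),(-16,16))])
print('side foot',((proj(S,f+r.apply(c))-[348,270])*24).round(0).tolist()); 
print('top foot',((proj(T,f+r.apply(c))-[343,212])*24).round(0).tolist())
print('top roof',((proj(T,f+r.apply(c*[1,14/16,14/16]+[120,0,0]))-[330,180])*9).round(0).tolist())
```

```text
side foot [[437.0, 481.0], [145.0, 458.0], [159.0, 258.0], [447.0, 280.0]]
top foot [[579.0, 214.0], [459.0, 477.0], [194.0, 355.0], [315.0, 92.0]]
top roof [[369.0, 320.0], [326.0, 413.0], [232.0, 369.0], [275.0, 276.0]]
```

View pics/s25.png

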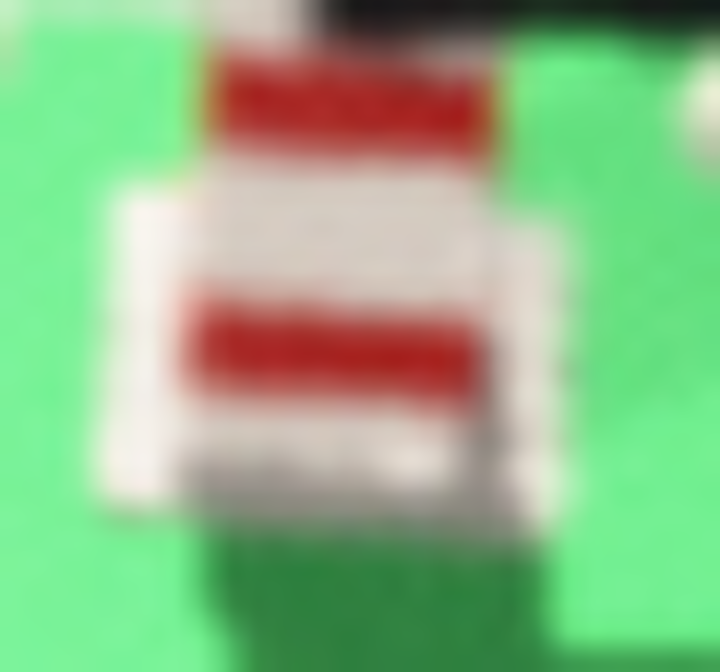

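View pics/t25.png

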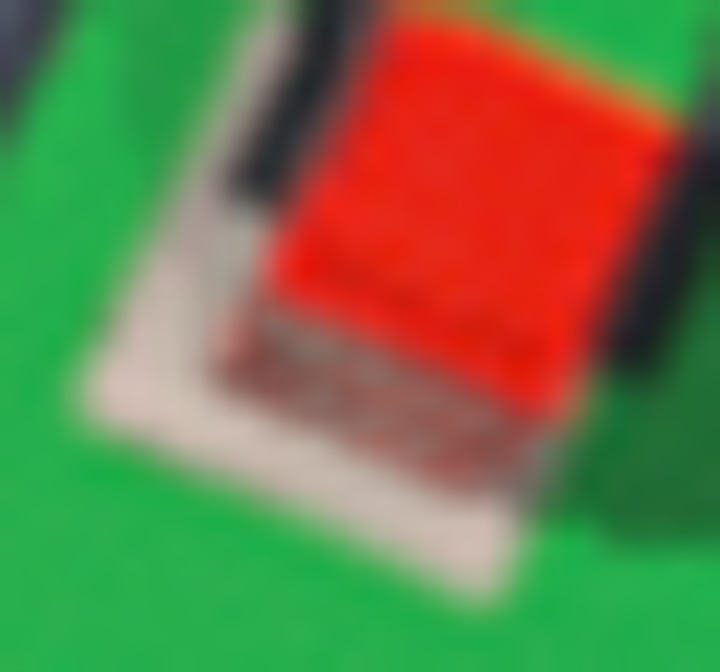

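Both views put the foot within about 1 mm of the pad centre. The top view shows margins of roughly 8–10 mm on each side, against an ideal of 9. I relax and release.

Request:
send_rows:
  series:
    - [1,0,0,0,0,0,0]
    - [1,0,0,0,0,0,0]
    - [-0.1,0,0,0,0,0,0]
    - [-0.1,0,0,0,0,0,0]
    - [-0.1,0,0,0,0,0,0]

```text
time_s: 29.0
eef_pos: [531.3, -91.2, 95.6]
ee_rot: [0.169, 0.756, 0.139, -0.616]
wrist_force: [-0.0, -0.3, -0.8]
finger_gap: 45.4
```

Run:
```python
from tw import *
st()
snap('side','side21'); crop('side21',320,215,420,305,7,'s26')
```

```text
t 29.0 p [531.3 -91.2  95.6] x [-0.183  0.084  0.979] z [-0.886  0.419 -0.201] F [-0.  -0.3 -0.8] gap 45.4 j [-0.401  1.24   0.903  0.057  2.366 -1.524]
```

View pics/s26.png

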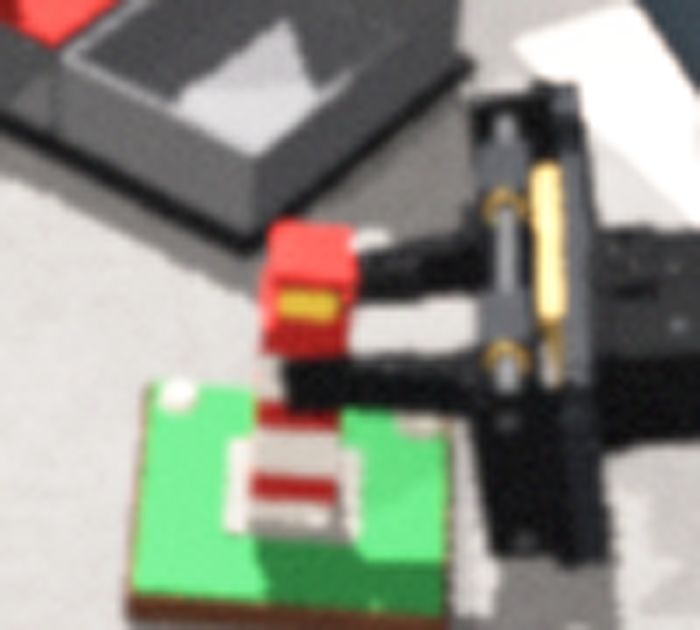

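The tower stands on its own. I retract straight back along the tool axis.

Request:
send_rows:
  series:
    - [-0.1,0,0,-0.8,0,0,0]
    - [-0.1,0,0,-1.2,0,0,0]
    - [-0.1,0,0,-1.2,0,0,0]
    - [-0.1,0,0,-1.2,0,0,0]
    - [-0.1,0,0,0,0,0,0]

```text
time_s: 29.55
eef_pos: [572.7, -110.8, 104.4]
ee_rot: [0.169, 0.757, 0.139, -0.616]
wrist_force: [-0.5, -0.0, 0.2]
finger_gap: 47.7
```

Run:
```python
from tw import *
st()
snap('side','side22'); crop('side22',310,195,430,305,6,'s27')
```

```text
t 29.55 p [ 572.7 -110.8  104.4] x [-0.183  0.084  0.979] z [-0.885  0.419 -0.202] F [-0.5 -0.   0.2] gap 47.7 j [-0.403  1.289  0.727  0.063  2.492 -1.515]
```

View pics/s27.png

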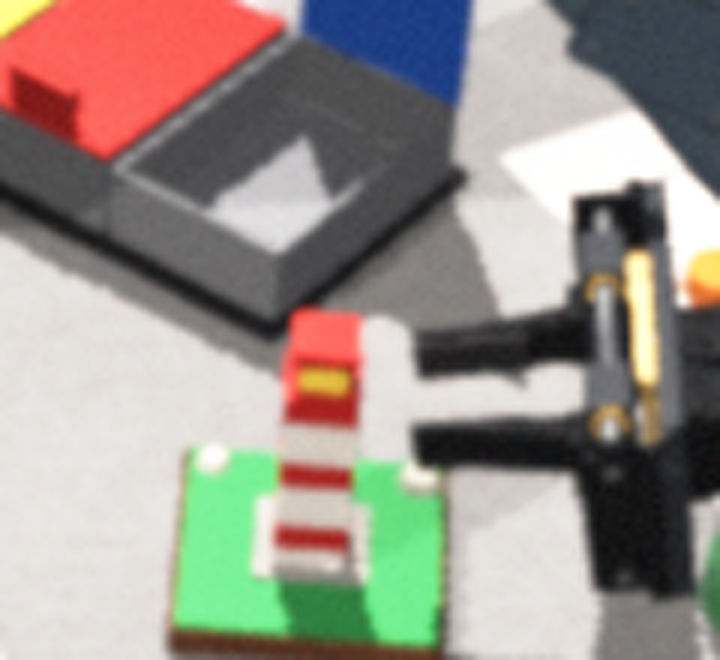

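Clear of the tower. I rise and get the arm out of the view for a final check.

Request:
send_rows:
  series:
    - [-0.1,1.5,0,-0.3,0,-0.02,0]
    - [-0.1,3,0,-0.3,0,-0.03,0]
    - [-0.1,3,0,-0.3,0,-0.04,0]
    - [-0.1,3,0,-0.3,0,-0.06,0]
    - [-0.1,3,0,0,0,-0.1,0]

```text
time_s: 30.1
eef_pos: [545.8, -98.8, 235.8]
ee_rot: [0.185, 0.825, 0.117, -0.52]
wrist_force: [0.7, -0.2, 0.4]
finger_gap: 47.9
```

Request:
send_rows:
  series:
    - [-0.1,3,-2,-1,0,-0.12,0]
    - [-0.1,2,-4,-1,0,-0.12,0]
    - [-0.1,1,-4,0,0,-0.12,0]
    - [-0.1,0,-4,0,0,-0.12,0]
    - [-0.1,0,-4,0,0,-0.1,0]

```text
time_s: 30.6
eef_pos: [455.0, -254.9, 311.6]
ee_rot: [0.206, 0.946, 0.052, -0.244]
wrist_force: [-1.3, -1.4, -0.6]
finger_gap: 48.1
```

Request:
send_rows:
  series:
    - [-0.1,0,-4,0,0,-0.1,0]
    - [-0.1,0,-4,0,0,-0.1,0]
    - [-0.1,0,-4,0,0,-0.1,0]
    - [-0.1,0,-3,0,0,0,0]
    - [-0.1,0,0,0,0,0,0]

```text
time_s: 31.1
eef_pos: [382.7, -395.2, 323.7]
ee_rot: [0.215, 0.973, 0.013, -0.088]
wrist_force: [-0.3, -0.5, -0.3]
finger_gap: 47.7
```

Run:
```python
from tw import *
st()
snap('side','side23');snap('top','top23'); crop('top23',325,170,405,260,8,'t28'); crop('side23',325,215,415,305,8,'s28')
```

```text
t 31.1 p [ 382.7 -395.2  323.7] x [-0.893  0.415  0.176] z [-0.165  0.063 -0.984] F [-0.3 -0.5 -0.3] gap 47.7 j [-0.95   0.4    1.376 -0.097  1.515 -2.074]
```

View pics/top23.png

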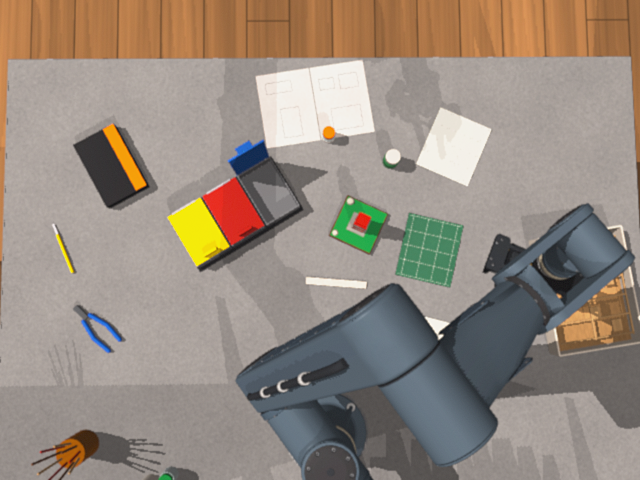

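View pics/side23.png

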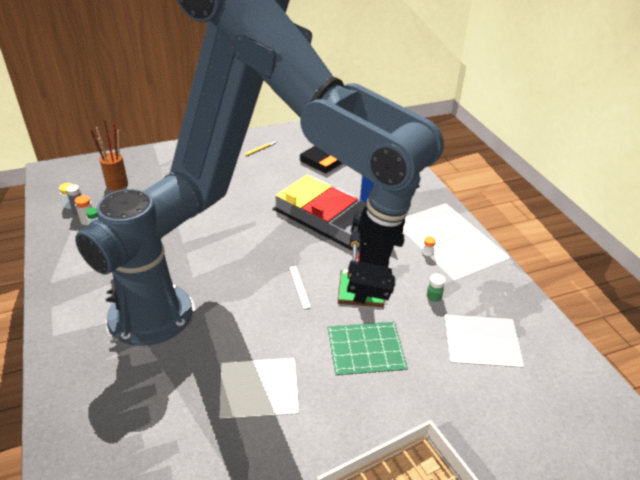

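View pics/t28.png

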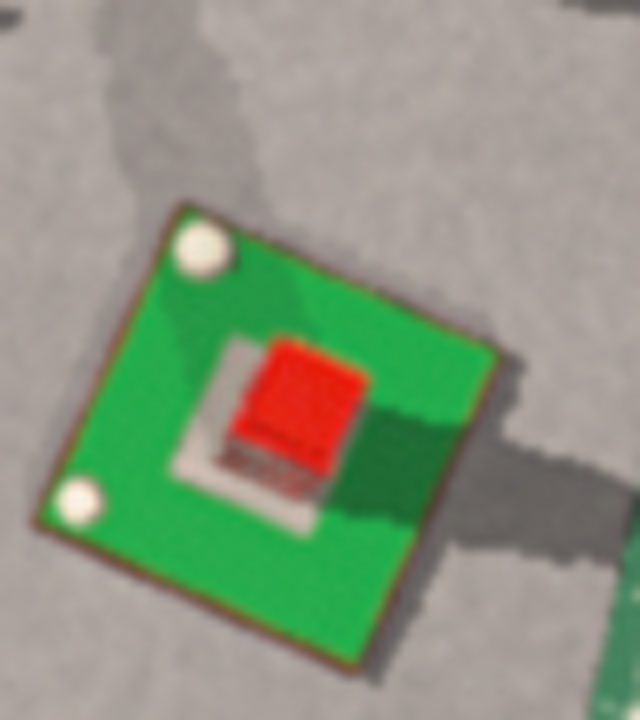

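View pics/s28.png

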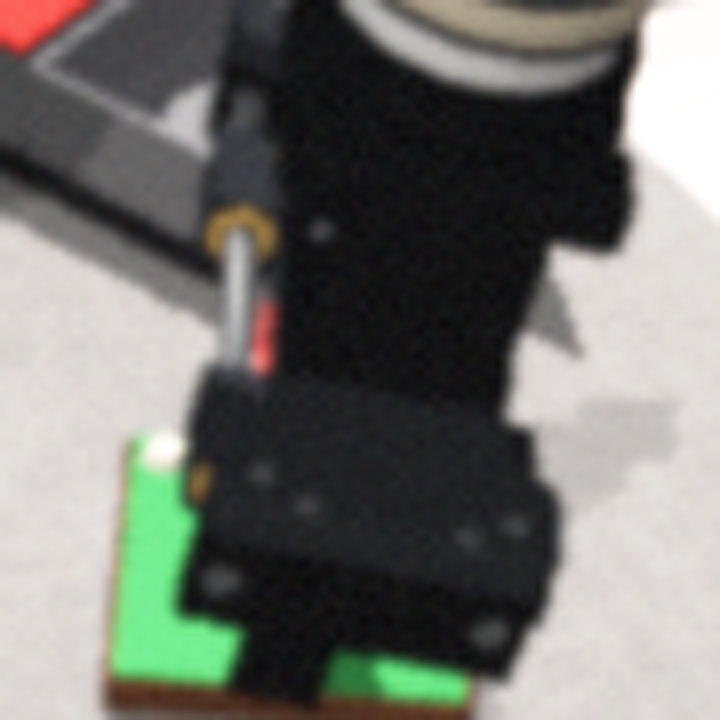

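The top view shows the tower upright and square on the pad (roof at px ~(362,221)). The jar at (329,132), the bottle at (392,158) and the stick at (306–367,283) haven't moved. The red and yellow lids are shut, and the arm is clear with no contact force. Handing in.

```bash
python3 -c "
from workcell import hand_in,state
print(state()['time_s'],state()['wrist_force']); print(hand_in())"
```

```text
31.2 [ 0.41289456 -0.63530946 -0.39727306]
the job is handed in; nothing more can be done
None
```

I opened only the blue lid, laid the lighthouse on the green mat and let go of it. I then gripped it near the top of the shaft with the tool tilted, turned it upright and stood it on the grey square. I felt it touch down (about 5 N) before letting go, and handed in at 31 s.

**Final checks:**
- **Lighthouse:** the last top view shows it upright and square with the paved square. Both pictures taken just before release put the foot within about 1 mm of centre. I did not measure it again after letting go, and in the last side view the gripper hid it.
- **Everything else:** the yellow and red lids are shut. The jar, bottle and stick are at their starting pixels. The arm was clear, with wrist force within its usual noise.

**Disagreement:** the two cameras differed by several millimetres at points, more than their stated 2 mm. I therefore centred the lighthouse by comparing its foot with the square in the same pictures, together with the arm's own position.

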